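Fetch the blue pinch bowl from behind the soap, pepper and oil

TASK

The blue pinch bowl is boxed in by the soap dispenser, the pepper mill and the oil bottle: first move all three upright onto the yellow drying mat, leaving the bowl where it is, and only then set the blue bowl in the middle of the round steel plate of the kitchen scale. With the bowl on the scale, put the three back upright, each wholly on its own coaster: soap dispenser on the round cork one, pepper mill on the square black one, oil bottle on the round red one. Set things down rather than dropping them, tip nothing over, and leave the white pinch bowl where it stands.

Things in the scene. Friction and masses are not known exactly. Their poses are not given: they have to be found in the camera images.
- soap_dispenser: Chrome push-pump soap dispenser, about 0.38 kg, at first on the cork coaster. Cylinder 56 mm in diameter, 115 mm tall, then a 30 mm collar and 22 mm pump head up to 134 mm. An 8 mm spout reaches 40 mm from the centre line along the body's -x, at 122-132 mm height: grip the cylinder about 100 mm above its foot, fingers closing along body y. Origin: centre of the underside, z up.
- pepper_mill: Brown wooden pepper mill, about 0.26 kg, at first on the square black coaster. Round: foot 56 mm in diameter, waist 40 mm, straight head 45 mm in diameter from 100 to 134 mm height, small steel ball on top up to 143 mm. Grip the head at about 118 mm. Origin: centre of the underside, z up.
- oil_bottle: Green glass oil bottle, about 0.42 kg, at first on the red coaster. Round: body 58 mm in diameter up to 80 mm, shoulder, neck 28 mm in diameter at 105 to 116 mm, then a cork stopper (fixed to the bottle) 32 mm in diameter from 116 to 146 mm height. Grip the stopper at about 130 mm. Origin: centre of the underside, z up.
- blue_bowl: Blue stoneware pinch bowl, the one to fetch, about 0.13 kg, on the counter between the three tall things. Round, open, 60 mm outside diameter from 20 mm height up to the rim at 42 mm, foot 42 mm in diameter, wall 4 mm. Grip it across its 60 mm width, about 30 mm above its foot. Origin: centre of the underside, z up.
- white_bowl: White pinch bowl of the same shape and size as the blue one, standing on the counter about 110 mm beyond it; not to be moved. Origin: centre of the underside.
- cork_coaster: Round cork-brown coaster, 84 mm in diameter, 4 mm thick, fixed to the counter: the soap dispenser's own place. Origin: centre of the underside (its top is 4 mm above).
- slate_coaster: Square black coaster, 84 x 84 mm, 4 mm thick, fixed: the pepper mill's own place. Origin: centre of the underside (top 4 mm above).
- red_coaster: Round red coaster, 84 mm in diameter, 4 mm thick, fixed: the oil bottle's own place. Origin: centre of the underside (top 4 mm above).
- drying_mat: Yellow ribbed drying mat, 320 mm long (its x axis) by 130 mm wide (its y axis), 6 mm thick, fixed, lying to one side of the group: the side area. Origin: centre of the underside (top 6 mm above).
- kitchen_scale: White kitchen scale, fixed, on the other side of the group from the mat, with a round steel plate 92 mm in diameter whose top is 24 mm above the counter. Origin: on the counter right under the plate's centre. The white body, 18 mm high, is 150 mm wide (y) and spans x from -130 to +60 mm.
There are look-alikes about, which are no part of the job. Leave any pink or purple look-alike of the slate_coaster alone.

How it is judged:
By the outcome, as a careful person would: the job done as asked, in the order asked, and still so for the second after the job is handed in, with the robot touching nothing.
It also fails if it takes over 141 s, if anything falls off the work surface, if the arm or the gripper's body presses on something with over 40 N, if the wrist force passes 120 N, or if a joint passes its speed limit or range.

ROBOT

A 6-joint arm with a two-finger parallel gripper is mounted at the origin on the work surface. World frame = base frame: x ahead of the robot, y to its left, z up, the work surface at z = 0. Lengths are in m, angles in rad, forces in N, time in s.
With the tool pointing down it reaches from about 0.25 to 0.8 m from the base axis. Payload 8.5 kg.
Tool frame: the origin (TCP) lies midway between the tips of the shut fingers; the grasp point (between the pads) lies 19 mm behind it; y points along the fingers, z is the direction in which the jaws open and shut, and the axes are right-handed (so a half turn about y gives the same grasp; the last joint's range is limited). The gripper opens to 85 mm and grips with 20 to 120 N. Pads are 22 mm wide; open, the fingers measure 114 mm over their backs; the gripper's body (76 mm by 85 mm) begins 54 mm behind the grasp point. The pads swing forward as they close: fully open they stand 13 mm farther back than shut.
Start: joints at [-1.173, 0.238, -0.013, 1.319, 0, 1.571], TCP at [0.203, -0.484, 0.231] pointing down, gripper open.
Joint ranges: [-2.66, 2.66], [-1.03, 1.9], [-1.14, 1.46], [-1.82, 2.27], [-1.45, 1.34], [-3.14, 3.14]. Speed limits (rad/s): [2.22, 2.22, 2.79, 3.14, 3.14, 3.14].

INTERFACE

Orientations are given as a unit quaternion [x, y, z, w].
In Python, from station import env gives the robot as it stands.
- The arm moves only by the tool arm_command, never from a script. Its argument "motion" is a list of rows, each a list of 3 entries, a list of its own where there are three numbers: the shift along the tool's x, y, z as a fraction of full scale, then the turn, a rotation vector about the tool's x, y, z as a fraction of full scale, then the opening, from 0 (shut) to 1 (fully open). In form: [[[x, y, z], [rx, ry, rz], grip], ...]. A call has exactly 5 rows; each row is the pose to reach, as a shift and turn from the pose commanded when the call began, along the tool's axes at that moment; what a row does not reach only later rows make up. Full scale, the value 1, is 10 cm for a shift and 45 degrees for a turn. A row lasts 1/10 s, in which the tool goes at most 50 mm and 8.59 degrees, less where a joint would pass 70% of its speed; a pose out of reach is approached as far as the arm can. A call with a number of a shift or a turn outside -1 to 1 is refused whole. A call with a gripper value outside its range is refused whole. The fingers move at their own pace and stop on an object; "newtons" is the grip in N (left out, the last holds). Time passes only in rows, so rows that repeat a pose let the fingers close, or fill a call up. It gives the time, the measured TCP pose, the force and the opening at its end, in the units of the state.
- env.observe(): the state, without advancing time (a new reading comes with each control period).
- env.read_camera(name): name is "side" or "top"; returns a dict with "img" (420x560x3 uint8, blue, green, red), "vfov" (degrees; the focal length in pixels is half the picture's height over the tangent of half this angle, whatever the lens; pixels are square), "cx", "cy" (the principal point, pixels), "k1" (the pictures are not rectified: a ray, as slopes to the right and down, at radius r is drawn at 1 + k1 r^2 times it, then the intrinsics apply), "R" (3x3) and "t" (3): a world point X has camera coordinates R X + t. Camera axes: x right, y down, z forward; pixel columns grow to the right and rows downward; lengths in m; the calibration is good to about 2 mm. A picture is of the moment at which its call begins. There is no depth.
- env.hand_in(): hands the job in, once; it reports no verdict.
The state is a dict: "time_s": time; "qpos": joint angles; "joint_vel": joint speeds; "effort": joint torques, N m; "ee_pos": TCP position; "orientation": TCP orientation; "wrist_force": force on the tool from outside, world axes, zero at the start; "moment": the same for the moment, N m; "finger_gap": opening from 0.0 (shut) to 1.0 (fully open).
Only numpy, scipy, OpenCV 4.12 (cv2) and the standard library are available. Lean on these libraries where they do the work, as an engineer would, in place of code of your own. Each camera call takes 0.05 s, during which the arm holds its last target. There are 200 camera calls.

## Working session

There is one attempt and no reset: what is moved stays moved. The work goes in short steps, Python scripts to look and compute and a tool call to move; the robot and the scene stay as the last step left them, time stands still between calls to the robot, and variables do not carry over. Pictures are saved under pics/ and viewed, about 12 in all and at most 16, crops included, and the job is handed in when it is done.

Besides the shell and the picture viewer there is one more tool, called after "Emit:" as a command line: name --argument value ..., lists and objects as JSON in quotes. arm_command: Moves the arm, as the interface text tells. Its arguments: {"type":"object","properties":{"motion":{"type":"array"},"newtons":{"type":"number"}},"required":["motion"]}

```bash
ls; mkdir -p pics; python3 - <<'E'
from station import env
import cv2
for n in("top","side"):
    c=env.read_camera(n); cv2.imwrite(f"pics/{n}0.png",c["img"]); print(n,c["vfov"],c["cx"],c["cy"],c["k1"],c["R"],c["t"])
print(env.observe())
E
```

```text
pics
top 43.75335620879386 289.54661848758514 209.54121500926172 0.0500697615221016 [[-1.70482860e-02 -9.99854548e-01  4.87948010e-04]
 [-9.85652799e-01  1.67241701e-02 -1.67954940e-01]
 [ 1.67922350e-01 -3.34429117e-03 -9.85794553e-01]] [0.01217583 0.4882353  1.1875929 ]
side 45.74155095929766 288.8972543653678 200.55742998307605 -0.1445175073938354 [[-0.88664781 -0.46224587 -0.01357994]
 [-0.27642145  0.55329722 -0.78578201]
 [ 0.37073823 -0.69295812 -0.61835444]] [0.41691368 0.16518423 0.97990222]
{'time_s': 0.1, 'qpos': array([-1.17298719e+00,  2.38744462e-01, -1.41687409e-02,  1.31920297e+00,
       -3.66665180e-06,  1.57080645e+00]), 'joint_vel': array([ 2.26392930e-03, -1.24167413e-04,  2.98002071e-03, -1.45006500e-03,
       -1.66492237e-03,  2.42687302e-05]), 'effort': array([-2.79840015e-04, -5.39719999e+01,  3.46998811e+01,  1.33904116e-02,
       -2.98924235e-06,  6.26679252e-06]), 'ee_pos': array([ 0.2032388 , -0.48365939,  0.23072997]), 'orientation': array([-0.13981114,  0.69362293, -0.69270857,  0.13962419]), 'wrist_force': array([ 0.49327579, -0.28167866,  0.16175221]), 'moment': array([-0.04028219, -0.05299487, -0.04789867]), 'finger_gap': 1.006757095341555}
```

View pics/top0.png

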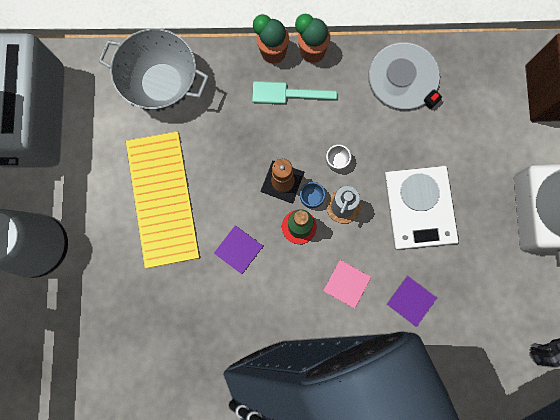

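View pics/side0.png

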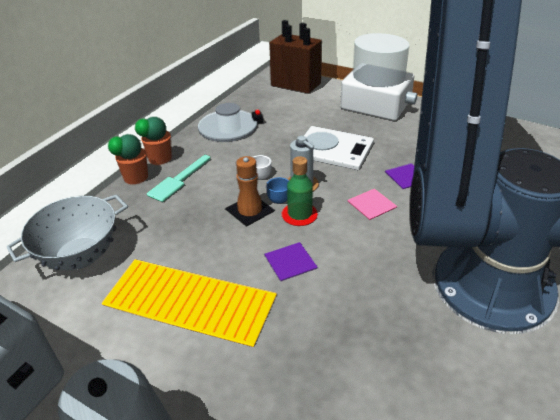

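The top view shows the group near (283–347, 160–240): mill on the black square (283,180), blue bowl (313,195), dispenser (346,200), oil bottle (300,225). The white bowl is at (339,157), the mat at (163,200) and the scale plate at (420,192). There are purple and pink squares at (239,249), (347,284) and (412,301). I'll enlarge and measure.

```bash
cat > h.py <<'E'
import numpy as np, cv2
def px2w(c,uv,z):
    f=210/np.tan(np.radians(c["vfov"])/2)
    d=(np.array(uv,float)-[c["cx"],c["cy"]])/f
    s=d.copy()
    for _ in range(20): s=d/(1+c["k1"]*(s@s))
    R=np.array(c["R"]);o=-R.T@c["t"];r=R.T@np.array([s[0],s[1],1.])
    return o+r*(z-o[2])/r[2]
def w2px(c,X):
    f=210/np.tan(np.radians(c["vfov"])/2)
    p=np.array(c["R"])@X+c["t"];s=p[:2]/p[2];return s*(1+c["k1"]*(s@s))*f+[c["cx"],c["cy"]]
def blobs(img,lo,hi,box,amin=20):
    x0,y0,x1,y1=box
    m=cv2.inRange(cv2.cvtColor(img,cv2.COLOR_BGR2HSV),np.array(lo),np.array(hi))
    k=np.zeros_like(m);k[y0:y1,x0:x1]=m[y0:y1,x0:x1]
    cs,_=cv2.findContours(k,cv2.RETR_EXTERNAL,cv2.CHAIN_APPROX_NONE)
    return sorted([c for c in cs if cv2.contourArea(c)>=amin],key=cv2.contourArea,reverse=True)
E
python3 - <<'E'
from station import env
from h import *
c=env.read_camera("top");im=c["img"]
cv2.imwrite("pics/crop1.png",cv2.resize(im[140:260,255:375],None,fx=5,fy=5,interpolation=cv2.INTER_CUBIC))
def show(n,lo,hi,box,z):
    for b in blobs(im,lo,hi,box)[:2]:
        (u,v),r=cv2.minEnclosingCircle(b);rr=cv2.minAreaRect(b)
        print(n,cv2.contourArea(b),"circ",(round(u,1),round(v,1),round(r,1)),px2w(c,(u,v),z).round(4),"rect",np.round(rr[0],1),px2w(c,rr[0],z).round(4),np.round(rr[1],1),round(rr[2],1))
        return b
show("red",(0,180,120),(6,255,255),(270,195,330,255),.004)
b=show("mat",(20,150,120),(35,255,255),(110,120,210,280),.006)
print([px2w(c,p,.006).round(4)[:2] for p in cv2.boxPoints(cv2.minAreaRect(b))])
show("blue",(100,100,40),(115,255,255),(295,175,330,215),.042)
show("slate",(0,0,0),(180,255,45),(255,155,310,210),.004)
b=show("scale",(0,0,200),(180,30,255),(375,150,470,260),.018)
print([px2w(c,p,.018).round(4)[:2] for p in cv2.boxPoints(cv2.minAreaRect(b))])
show("plate",(0,0,120),(180,60,190),(395,165,445,220),.024)
show("white",(0,0,180),(180,40,255),(320,140,358,175),.042)
E
```

```text
red 176.0 circ (298.7, 226.7, 17.1) [ 0.4525 -0.0176  0.004 ] rect [292. 230.] [ 0.4447 -0.0013  0.004 ] [34.  18.8] 63.4
mat 4493.0 circ (162.5, 198.7, 68.3) [0.5262 0.3107 0.006 ] rect [161.7 198.9] [0.5257 0.3125 0.006 ] [128.1  53.7] 80.7
[array([0.6745, 0.4058]), array([0.6951, 0.2766]), array([0.3818, 0.2217]), array([0.3637, 0.3462])]
blue 471.5 circ (311.8, 194.5, 12.9) [ 0.5234 -0.0493  0.042 ] rect [312.  194.5] [ 0.5233 -0.0497  0.042 ] [25. 24.] 90.0
slate 496.5 circ (282.5, 181.5, 23.5) [0.5645 0.0198 0.004 ] rect [282.2 181.4] [0.5648 0.0206 0.004 ] [34.4 34. ] 20.3
scale 4684.5 circ (421.0, 207.0, 50.2) [ 0.4932 -0.3104  0.018 ] rect [421.2 206.9] [ 0.4934 -0.3109  0.018 ] [79.4 62.6] 82.1
[array([ 0.5809, -0.2281]), array([ 0.5994, -0.3786]), array([ 0.4082, -0.3913]), array([ 0.3901, -0.2446])]
plate 114.0 circ (419.5, 167.0, 24.6) [ 0.5899 -0.3109  0.024 ] rect [419.5 167.5] [ 0.5887 -0.3109  0.024 ] [ 5. 49.] 90.0
white 438.0 circ (338.2, 156.0, 12.4) [ 0.6159 -0.1145  0.042 ] rect [338.  156.5] [ 0.6147 -0.114   0.042 ] [23. 24.] 90.0
```

View pics/crop1.png

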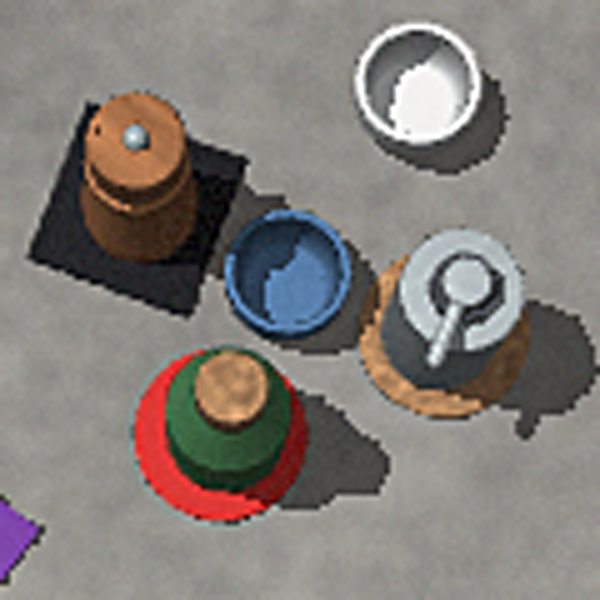

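```bash
python3 - <<'E'
from station import env
from h import *
from scipy.spatial.transform import Rotation as R
o=env.observe();print(R.from_quat(o["orientation"]).as_matrix().round(3))
c=env.read_camera("top");im=c["img"]
P={"millhead":(136,139,.138),"ball":(136,135,.145),"stopper":(232,385,.150),"soaptop":(460,291,.119),"pump":(468,278,.138),"spouttip":(436,362,.131),"red":(220,435,.004),"cork":(445,332,.004),"slate":(138.5,208.5,.004),"bluerim":(289,272,.042),"white":(418,84,.042)}
for n,(u,v,z) in P.items(): print(n,px2w(c,((u+.5)/5-.5+255,(v+.5)/5-.5+140),z).round(4))
for z in(.018,.024):print([ (p,px2w(c,p,z).round(4)[:2]) for p in [(400,192),(440,192),(420,172),(420,212)]])
g=im[160:225,390:450];cv2.imwrite("pics/scale.png",cv2.resize(g,None,fx=8,fy=8,interpolation=cv2.INTER_CUBIC))
E
```

```text
[[-0.922 -0.     0.387]
 [-0.387  0.001 -0.922]
 [ 0.    -1.    -0.001]]
millhead [0.5659 0.0196 0.138 ]
ball [0.5659 0.0195 0.145 ]
stopper [ 0.4542 -0.0199  0.15  ]
soaptop [ 0.4993 -0.1222  0.119 ]
pump [ 0.5013 -0.1237  0.138 ]
spouttip [ 0.4657 -0.1093  0.131 ]
red [ 0.4527 -0.0173  0.004 ]
cork [ 0.5012 -0.1274  0.004 ]
slate [0.565  0.0203 0.004 ]
bluerim [ 0.5245 -0.0507  0.042 ]
white [ 0.615  -0.1145  0.042 ]
[((400, 192), array([ 0.5306, -0.2624])), ((440, 192), array([ 0.5289, -0.3578])), ((420, 172), array([ 0.579, -0.313])), ((420, 212), array([ 0.4811, -0.3073]))]
[((400, 192), array([ 0.5294, -0.261 ])), ((440, 192), array([ 0.5277, -0.356 ])), ((420, 172), array([ 0.5776, -0.3114])), ((420, 212), array([ 0.4801, -0.3058]))]
```

View pics/scale.png

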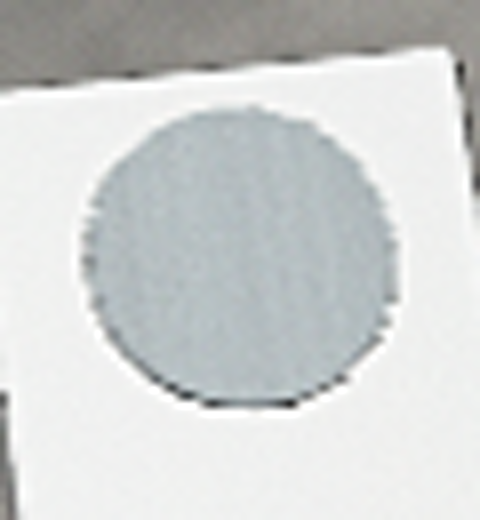

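The plate's top face is centred at pixel (419.9,191.6), which is world (0.530, −0.3085). That agrees with the body's far edge minus 60 mm. There is only one black square, at (283,181), and it lies under the mill; the pink and purple squares are the decoys. All heights and sizes agree, so I'll move.

Emit:
arm_command --motion '[[[0,-0.2,0],[0,-0.19,0],1],[[0,-0.4,0],[0,-0.38,0],1],[[0,-0.6,0],[0,-0.57,0],1],[[0,-0.6,0],[0,-0.76,0],1],[[0,-0.6,0],[0,-0.95,0],1]]' --newtons 40

```text
time_s: 0.7
ee_pos: [0.2035, -0.4842, 0.2918]
orientation: [0.385, -0.593, 0.594, -0.385]
wrist_force: [-0.4, 0.7, 0.2]
finger_gap: 1.002
```

```bash
cat > go.py <<'E'
# usage: go.py x y z [azimuth]: remaining shift (tool axes, units of 10 cm) to a TCP target
import sys
from station import env
from h import *
from scipy.spatial.transform import Rotation as R
def main(*t):
    o=env.observe();M=R.from_quat(o["orientation"]).as_matrix()
    print("t",o["time_s"],"tcp",o["ee_pos"].round(4),"az",np.degrees(np.arctan2(M[1,2],M[0,2])).round(2),"tilt",M[:,1].round(3),"q",o["qpos"].round(2),"gap",round(o["finger_gap"],3),"F",o["wrist_force"].round(1))
    for a in t: print(a,"->",((M.T@(np.array(a)-o["ee_pos"]))*10).round(3))
if __name__=="__main__":
    v=list(map(float,sys.argv[1:]));main(*[v[i:i+3] for i in range(0,len(v),3)])
E
python3 go.py .566 .02 .3
```

```text
t 0.7 tcp [ 0.2035 -0.4842  0.2918] az -24.1 tilt [ 0.    -0.001 -1.   ] q [-1.17  0.23  0.12  1.47  0.    0.82] gap 1.002 F [-0.4  0.7  0.2]
[0.566, 0.02, 0.3] -> [-6.083 -0.085  1.25 ]
```

Emit:
arm_command --motion '[[[-0.2,0,0],[0,-0.19,0],1],[[-0.4,0,0],[0,-0.38,0],1],[[-0.6,0,0],[0,-0.57,0],1],[[-0.8,0,0],[0,-0.76,0],1],[[-1,0,0],[0,-0.95,0],1]]'

```text
time_s: 1.2
ee_pos: [0.2449, -0.3921, 0.2911]
orientation: [-0.574, 0.413, -0.412, 0.574]
wrist_force: [0.1, -0.4, -0.2]
finger_gap: 0.997
```

Emit:
arm_command --motion '[[[-0.12,0,0.2],[0,-0.19,0],1],[[-0.24,0,0.4],[0,-0.38,0],1],[[-0.36,0,0.6],[0,-0.57,0],1],[[-0.48,0,0.8],[0,-0.76,0],1],[[-0.6,0,1],[0,-0.95,0],1]]'

```text
time_s: 1.7
ee_pos: [0.3213, -0.3037, 0.2912]
orientation: [-0.685, 0.175, -0.175, 0.685]
wrist_force: [0.2, -0.1, -0.4]
finger_gap: 1.002
```

Emit:
arm_command --motion '[[[0.05,0,0.2],[0,-0.03,0],1],[[0.1,0,0.4],[0,-0.06,0],1],[[0.15,0,0.6],[0,-0.09,0],1],[[0.2,0,0.8],[0,-0.12,0],1],[[0.25,0,1],[0,-0.147,0],1]]'

```text
time_s: 2.2
ee_pos: [0.3916, -0.2285, 0.2912]
orientation: [-0.694, 0.137, -0.137, 0.694]
wrist_force: [0.4, -1.4, 0.5]
finger_gap: 1.001
```

```bash
python3 go.py .566 .02 .2
```

```text
t 2.2 tcp [ 0.3916 -0.2285  0.2912] az 67.71 tilt [-0.  0. -1.] q [-0.53  0.1  -0.03  1.44  0.   -0.14] gap 1.001 F [ 0.4 -1.4  0.5]
[0.566, 0.02, 0.2] -> [0.672 0.912 2.96 ]
```

Emit:
arm_command --motion '[[[0.08,0,0.2],[0,0,0],1],[[0.16,0,0.4],[0,0,0],1],[[0.24,0,0.6],[0,0,0],1],[[0.32,0,0.8],[0,0,0],1],[[0.4,0,1],[0,0,0],1]]'

```text
time_s: 2.7
ee_pos: [0.4667, -0.1512, 0.2912]
orientation: [-0.694, 0.137, -0.137, 0.694]
wrist_force: [-0.5, -0.3, 0.8]
finger_gap: 1.0
```

Emit:
arm_command --motion '[[[0.05,0,0.2],[0,0,0],1],[[0.1,0,0.4],[0,0,0],1],[[0.15,0,0.6],[0,0,0],1],[[0.2,0,0.8],[0,0,0],1],[[0.27,0,1],[0,0,0],1]]'

```text
time_s: 3.2
ee_pos: [0.5294, -0.0689, 0.2912]
orientation: [-0.694, 0.137, -0.137, 0.694]
wrist_force: [0.7, 0.0, 0.2]
finger_gap: 0.998
```

Emit:
arm_command --motion '[[[0,0,0.25],[0,0,0],1],[[0,0,0.5],[0,0,0],1],[[0,0,0.75],[0,0,0],1],[[0,0,0.96],[0,0,0],1],[[0,0,0.96],[0,0,0],1]]'

```text
time_s: 3.7
ee_pos: [0.5663, 0.0211, 0.2907]
orientation: [-0.694, 0.136, -0.136, 0.694]
wrist_force: [0.1, -1.0, 0.1]
finger_gap: 1.0
```

Emit:
arm_command --motion '[[[0,0.15,0],[0,0,0],1],[[0,0.3,0],[0,0,0],1],[[0,0.5,0],[0,0,0],1],[[0,0.7,0],[0,0,0],1],[[0,0.7,0],[0,0,0],1]]'

```text
time_s: 4.2
ee_pos: [0.564, 0.0185, 0.2189]
orientation: [0.694, -0.139, 0.136, -0.693]
wrist_force: [-0.6, 0.6, 0.1]
finger_gap: 0.998
```

```bash
python3 go.py .566 .02 .1; python3 - <<'E'
from station import env
from h import *
a=env.read_camera("top")["img"];c=env.read_camera("side")["img"]
cv2.imwrite("pics/m1.png",np.hstack([cv2.resize(x,None,fx=3,fy=3,interpolation=cv2.INTER_CUBIC) for x in(a[110:250,220:350],c[90:230,200:330])]))
E
```

```text
t 4.2 tcp [0.564  0.0185 0.2189] az 67.63 tilt [-0.005 -0.    -1.   ] q [ 0.03  0.31  0.06  1.32 -0.    0.42] gap 0.998 F [-0.6  0.6  0.1]
[0.566, 0.02, 0.1] -> [0.018 1.189 0.024]
```

View pics/m1.png

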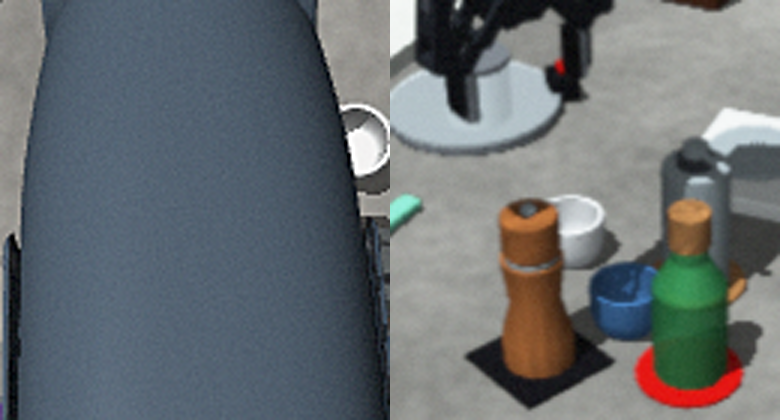

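The side crop shows the fingers straddling the mill with the ball at about (246,160). The top view is blocked by the arm. I'll descend and grip.

Emit:
arm_command --motion '[[[0.02,0.2,0.02],[0,0,0],1],[[0.02,0.4,0.02],[0,0,0],1],[[0.02,0.6,0.02],[0,0,0],1],[[0.02,0.75,0.02],[0,0,0],1],[[0.02,0.9,0.02],[0,0,0],1]]'

```text
time_s: 4.8
ee_pos: [0.5691, 0.02, 0.1321]
orientation: [-0.694, 0.136, -0.138, 0.694]
wrist_force: [-0.4, 0.1, -0.5]
finger_gap: 1.0
```

```bash
python3 go.py .566 .02 .1; python3 - <<'E'
from station import env
from h import *
c=env.read_camera("side"); print(px2w(c,(246.0,159.7),.145), w2px(c,np.array([.454,-.02,.15])), w2px(c,np.array([.5,-.123,.138])))
E
```

```text
t 4.8 tcp [0.5691 0.02   0.1321] az 67.65 tilt [ 0.002  0.    -1.   ] q [ 0.04  0.36 -0.1   1.11  0.    0.43] gap 1.0 F [-0.4  0.1 -0.5]
[0.566, 0.02, 0.1] -> [-0.029  0.321 -0.012]
[0.55933446 0.02639915 0.145     ] [298.93523649 159.05195701] [301.07520691 136.829013  ]
```

Emit:
arm_command --motion '[[[-0.01,0.15,0],[0,0,0],1],[[-0.01,0.3,0],[0,0,0],1],[[-0.01,0.32,0],[0,0,0],1],[[-0.01,0.32,0],[0,0,0],0.5],[[-0.01,0.32,0],[0,0,0],0]]' --newtons 40

```text
time_s: 5.35
ee_pos: [0.5681, 0.0206, 0.1006]
orientation: [-0.694, 0.136, -0.138, 0.694]
wrist_force: [-0.9, -0.8, 0.5]
finger_gap: 0.694
```

Emit:
arm_command --motion '[[[0,0,0],[0,0,0],0],[[0,0,0],[0,0,0],0],[[0,0,0],[0,0,0],0],[[0,0,0],[0,0,0],0],[[0,0,0],[0,0,0],0]]'

```text
time_s: 5.85
ee_pos: [0.568, 0.0205, 0.1006]
orientation: [-0.694, 0.136, -0.138, 0.694]
wrist_force: [-1.4, -0.7, 6.2]
finger_gap: 0.518
```

```bash
python3 go.py .566 .02 .1
```

```text
t 5.85 tcp [0.568  0.0205 0.1006] az 67.65 tilt [ 0.002  0.    -1.   ] q [ 0.04  0.38 -0.15  1.04 -0.    0.43] gap 0.518 F [-1.4 -0.7  6.2]
[0.566, 0.02, 0.1] -> [-0.017  0.005 -0.013]
```

Emit:
arm_command --motion '[[[0,-0.1,0],[0,0,0],0],[[0,-0.3,0],[0,0,0],0],[[0,-0.5,0],[0,0,0],0],[[0,-0.75,0],[0,0,0],0],[[0,-1,0],[0,0,0],0]]' --newtons 50

```text
time_s: 6.35
ee_pos: [0.567, 0.0206, 0.2007]
orientation: [-0.694, 0.137, -0.137, 0.694]
wrist_force: [0.6, -0.1, -2.1]
finger_gap: 0.512
```

Emit:
arm_command --motion '[[[-0.02,0,0.1],[0,0,0],0],[[-0.06,0,0.3],[0,0,0],0],[[-0.1,0,0.5],[0,0,0],0],[[-0.15,0,0.75],[0,0,0],0],[[-0.2,0,1],[0,0,0],0]]'

```text
time_s: 6.85
ee_pos: [0.5865, 0.122, 0.1984]
orientation: [0.694, -0.138, 0.137, -0.694]
wrist_force: [0.6, -0.3, -1.3]
finger_gap: 0.516
```

Emit:
arm_command --motion '[[[-0.04,0,0.2],[0,0,0],0],[[-0.08,0,0.4],[0,0,0],0],[[-0.12,0,0.6],[0,0,0],0],[[-0.16,0,0.8],[0,0,0],0],[[-0.2,0,1],[0,0,0],0]]'

```text
time_s: 7.35
ee_pos: [0.6064, 0.2223, 0.1989]
orientation: [0.694, -0.137, 0.137, -0.694]
wrist_force: [1.2, -0.9, -2.3]
finger_gap: 0.511
```

Emit:
arm_command --motion '[[[-0.04,0,0.25],[0,0,0],0],[[-0.08,0,0.5],[0,0,0],0],[[-0.12,0,0.75],[0,0,0],0],[[-0.16,0,1],[0,0,0],0],[[-0.2,0,1],[0,0,0],0]]'

```text
time_s: 7.85
ee_pos: [0.6262, 0.3243, 0.1979]
orientation: [-0.694, 0.136, -0.136, 0.694]
wrist_force: [0.1, 0.0, -1.9]
finger_gap: 0.516
```

Emit:
arm_command --motion '[[[0,0,0.05],[0,0,0],0],[[0,0,0.1],[0,0,0],0],[[0,0,0.1],[0,0,0],0],[[0,0,0.1],[0,0,0],0],[[0,0,0.1],[0,0,0],0]]'

```text
time_s: 8.35
ee_pos: [0.6298, 0.3295, 0.1996]
orientation: [-0.694, 0.137, -0.137, 0.694]
wrist_force: [0.2, -1.0, -2.2]
finger_gap: 0.515
```

```bash
python3 go.py .630 .331 .104;python3 - <<'E'
from station import env
from h import *
a=env.read_camera("top")["img"];c=env.read_camera("side")["img"]
cv2.imwrite("pics/m2.png",np.hstack([cv2.resize(a[110:290,80:330],None,fx=1.6,fy=1.6),cv2.resize(c[130:350,90:330],None,fx=1.6,fy=1.31)]))
E
```

```text
t 8.35 tcp [0.6298 0.3295 0.1996] az 67.62 tilt [ 0.  0. -1.] q [0.48 0.58 0.45 1.44 0.   0.87] gap 0.515 F [ 0.2 -1.  -2.2]
[0.63, 0.331, 0.104] -> [-0.004  0.956  0.014]
```

View pics/m2.png

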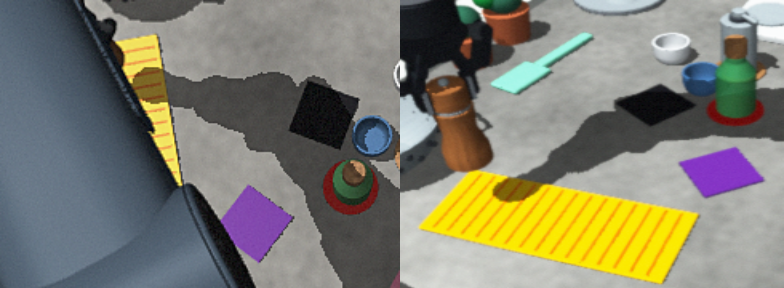

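The side crop shows the mill held upright above the far end of the mat. Lowering and releasing.

Emit:
arm_command --motion '[[[0,0.2,0],[0,0,0],0],[[0,0.4,0],[0,0,0],0],[[0,0.6,0],[0,0,0],0],[[0,0.8,0],[0,0,0],0],[[0,0.9,0],[0,0,0],0]]'

```text
time_s: 8.95
ee_pos: [0.629, 0.3295, 0.1075]
orientation: [0.694, -0.138, 0.136, -0.693]
wrist_force: [-0.1, -0.6, -2.4]
finger_gap: 0.509
```

Emit:
arm_command --motion '[[[0,0.01,0],[0,0,0],0],[[0,0.03,0],[0,0,0],0],[[0,0.05,0],[0,0,0],0],[[0,0.07,0],[0,0,0],0],[[0,0.07,0],[0,0,0],0]]'

```text
time_s: 9.45
ee_pos: [0.6299, 0.3302, 0.1027]
orientation: [-0.693, 0.137, -0.137, 0.694]
wrist_force: [0.5, -0.3, -1.6]
finger_gap: 0.516
```

```bash
python3 go.py .630 .331 .1026
```

```text
t 9.45 tcp [0.6299 0.3302 0.1027] az 67.66 tilt [ 0.001  0.    -1.   ] q [0.48 0.62 0.26 1.22 0.   0.87] gap 0.516 F [ 0.5 -0.3 -1.6]
[0.63, 0.331, 0.1026] -> [-0.002  0.001  0.007]
```

Emit:
arm_command --motion '[[[0,0.01,0],[0,0,0],0],[[0,0.015,0],[0,0,0],0],[[0,0.02,0],[0,0,0],0],[[0,0.02,0],[0,0,0],0],[[0,0.02,0],[0,0,0],0]]'

```text
time_s: 9.95
ee_pos: [0.63, 0.3302, 0.1026]
orientation: [-0.693, 0.136, -0.138, 0.694]
wrist_force: [-3.4, -2.7, 10.6]
finger_gap: 0.52
```

Emit:
arm_command --motion '[[[0,0,0],[0,0,0],0.6],[[0,0,0],[0,0,0],0.7],[[0,0,0],[0,0,0],1],[[0,0,0],[0,0,0],1],[[0,0,0],[0,0,0],1]]'

```text
time_s: 10.45
ee_pos: [0.6297, 0.3301, 0.1001]
orientation: [0.694, -0.137, 0.137, -0.694]
wrist_force: [0.3, -0.5, -0.4]
finger_gap: 1.003
```

Emit:
arm_command --motion '[[[0,-0.1,0],[0,0,0],1],[[0,-0.3,0],[0,0,0],1],[[0,-0.5,0],[0,0,0],1],[[0,-0.7,0],[0,0,0],1],[[0,-0.9,0],[0,0,0],1]]'

```text
time_s: 10.95
ee_pos: [0.6297, 0.3301, 0.192]
orientation: [-0.694, 0.137, -0.137, 0.694]
wrist_force: [0.9, 0.6, -0.0]
finger_gap: 0.999
```

```bash
python3 go.py .454 -.019 .2
```

```text
t 10.95 tcp [0.6297 0.3301 0.192 ] az 67.66 tilt [ 0.001  0.    -1.   ] q [0.48 0.58 0.43 1.42 0.   0.87] gap 0.999 F [ 0.9  0.6 -0. ]
[0.454, -0.019, 0.2] -> [-0.298 -0.082 -3.897]
```

Emit:
arm_command --motion '[[[0,-0.08,-0.2],[0,0,0],1],[[0,-0.1,-0.4],[0,0,0],1],[[0,-0.1,-0.6],[0,0,0],1],[[-0.05,-0.1,-0.8],[0,0,0],1],[[-0.1,-0.1,-1],[0,0,0],1]]'

```text
time_s: 11.45
ee_pos: [0.5821, 0.2407, 0.2011]
orientation: [-0.694, 0.137, -0.137, 0.694]
wrist_force: [0.1, 0.7, 0.6]
finger_gap: 0.999
```

Emit:
arm_command --motion '[[[0,0,-0.25],[0,0,0],1],[[0,0,-0.5],[0,0,0],1],[[-0.05,0,-0.75],[0,0,0],1],[[-0.1,0,-1],[0,0,0],1],[[-0.1,0,-1],[0,0,0],1]]'

```text
time_s: 11.95
ee_pos: [0.5337, 0.1507, 0.2016]
orientation: [0.694, -0.138, 0.138, -0.693]
wrist_force: [0.5, 0.5, -0.1]
finger_gap: 1.002
```

Emit:
arm_command --motion '[[[0,0,-0.25],[0,0,0],1],[[0,0,-0.5],[0,0,0],1],[[-0.05,0,-0.75],[0,0,0],1],[[-0.1,0,-1],[0,0,0],1],[[-0.1,0,-1],[0,0,0],1]]'

```text
time_s: 12.45
ee_pos: [0.487, 0.0627, 0.2012]
orientation: [0.694, -0.137, 0.138, -0.694]
wrist_force: [0.2, 0.4, -0.0]
finger_gap: 1.002
```

Emit:
arm_command --motion '[[[0,0,-0.2],[0,0,0],1],[[0,0,-0.4],[0,0,0],1],[[0,0,-0.6],[0,0,0],1],[[0,0,-0.8],[0,0,0],1],[[0,0,-0.9],[0,0,0],1]]'

```text
time_s: 12.95
ee_pos: [0.4541, -0.0197, 0.2009]
orientation: [-0.694, 0.137, -0.137, 0.694]
wrist_force: [0.9, 0.8, -0.1]
finger_gap: 0.996
```

Emit:
arm_command --motion '[[[0,0,0],[0,0,0],1],[[0,0,0],[0,0,0],1],[[0,0,0],[0,0,0],1],[[0,0,0],[0,0,0],1],[[0,0,0],[0,0,0],1]]'

```text
time_s: 13.45
ee_pos: [0.4539, -0.0187, 0.2002]
orientation: [-0.694, 0.137, -0.137, 0.694]
wrist_force: [0.0, -0.2, -0.3]
finger_gap: 1.002
```

```bash
python3 go.py .454 -.019 .115;python3 - <<'E'
from station import env
from h import *
a=env.read_camera("top")["img"];c=env.read_camera("side")["img"]
cv2.imwrite("pics/m3.png",np.hstack([cv2.resize(a[110:290,80:380],None,fx=1.3,fy=1.3),cv2.resize(c[90:324,90:360],None,fx=1.4,fy=1)]))
E
```

```text
t 13.45 tcp [ 0.4539 -0.0187  0.2002] az 67.7 tilt [-0.  0. -1.] q [-0.04  0.13 -0.23  1.21  0.    0.35] gap 1.002 F [ 0.  -0.2 -0.3]
[0.454, -0.019, 0.115] -> [ 0.002  0.852 -0.002]
```

View pics/m3.png

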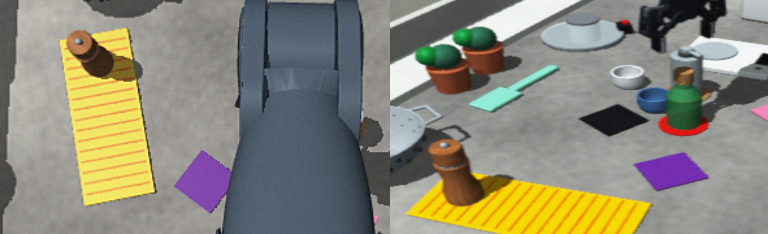

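The mill stands upright wholly on the mat, with its foot near (98,65) in the crop. The gripper is above the oil bottle. Descending.

Emit:
arm_command --motion '[[[0,0.15,0],[0,0,0],1],[[0,0.35,0],[0,0,0],1],[[0,0.55,0],[0,0,0],1],[[0,0.75,0],[0,0,0],1],[[0,0.85,0],[0,0,0],1]]'

```text
time_s: 14.05
ee_pos: [0.4529, -0.0191, 0.1139]
orientation: [0.694, -0.138, 0.136, -0.694]
wrist_force: [0.4, 0.5, 0.4]
finger_gap: 1.001
```

Emit:
arm_command --motion '[[[0,0,0],[0,0,0],1],[[0,0,0],[0,0,0],0.5],[[0,0,0],[0,0,0],0.4],[[0,0,0],[0,0,0],0.2],[[0,0,0],[0,0,0],0]]' --newtons 60

```text
time_s: 14.55
ee_pos: [0.4543, -0.0191, 0.1161]
orientation: [-0.694, 0.136, -0.138, 0.694]
wrist_force: [-0.1, 2.0, 4.2]
finger_gap: 0.355
```

Emit:
arm_command --motion '[[[0,0,0],[0,0,0],0],[[0,0,0],[0,0,0],0],[[0,0,0],[0,0,0],0],[[0,0,0],[0,0,0],0],[[0,0,0],[0,0,0],0]]'

```text
time_s: 15.05
ee_pos: [0.4543, -0.0191, 0.1161]
orientation: [-0.694, 0.136, -0.138, 0.694]
wrist_force: [-0.1, 0.4, 6.2]
finger_gap: 0.361
```

```bash
python3 go.py .424 .293 .215
```

```text
t 15.05 tcp [ 0.4543 -0.0191  0.1161] az 67.66 tilt [ 0.002  0.    -1.   ] q [-0.04  0.19 -0.39  0.99  0.    0.35] gap 0.361 F [-0.1  0.4  6.2]
[0.424, 0.293, 0.215] -> [-1.465 -0.989  2.773]
```

Emit:
arm_command --motion '[[[0,-0.1,0],[0,0,0],0],[[0,-0.3,0],[0,0,0],0],[[0,-0.5,0],[0,0,0],0],[[0,-0.75,0],[0,0,0],0],[[0,-1,0],[0,0,0],0]]'

```text
time_s: 15.55
ee_pos: [0.453, -0.0192, 0.2164]
orientation: [0.694, -0.137, 0.137, -0.694]
wrist_force: [0.3, 0.1, -4.8]
finger_gap: 0.357
```

Emit:
arm_command --motion '[[[-0.05,0,0.1],[0,0,0],0],[[-0.15,0,0.3],[0,0,0],0],[[-0.25,0,0.5],[0,0,0],0],[[-0.37,0,0.75],[0,0,0],0],[[-0.5,0,1],[0,0,0],0]]'

```text
time_s: 16.05
ee_pos: [0.4445, 0.0935, 0.2143]
orientation: [0.694, -0.138, 0.137, -0.694]
wrist_force: [0.9, -0.5, -4.5]
finger_gap: 0.354
```

Emit:
arm_command --motion '[[[-0.1,0,0.2],[0,0,0],0],[[-0.2,0,0.4],[0,0,0],0],[[-0.3,0,0.6],[0,0,0],0],[[-0.4,0,0.8],[0,0,0],0],[[-0.5,0,1],[0,0,0],0]]'

```text
time_s: 16.55
ee_pos: [0.4361, 0.2049, 0.2142]
orientation: [0.694, -0.138, 0.136, -0.693]
wrist_force: [0.4, 0.0, -4.8]
finger_gap: 0.359
```

Emit:
arm_command --motion '[[[-0.12,0,0.2],[0,0,0],0],[[-0.24,0,0.4],[0,0,0],0],[[-0.36,0,0.6],[0,0,0],0],[[-0.44,0,0.72],[0,0,0],0],[[-0.47,0,0.77],[0,0,0],0]]'

```text
time_s: 17.05
ee_pos: [0.4221, 0.294, 0.2145]
orientation: [0.694, -0.137, 0.136, -0.693]
wrist_force: [-0.6, 0.2, -4.1]
finger_gap: 0.357
```

Emit:
arm_command --motion '[[[0,0,0],[0,0,0],0],[[0,0.2,0],[0,0,0],0],[[0,0.4,0],[0,0,0],0],[[0,0.6,0],[0,0,0],0],[[0,0.7,0],[0,0,0],0]]'

```text
time_s: 17.55
ee_pos: [0.4224, 0.2914, 0.1438]
orientation: [0.694, -0.138, 0.137, -0.693]
wrist_force: [-0.0, 0.3, -4.6]
finger_gap: 0.359
```

```bash
python3 go.py .424 .293 .118
```

```text
t 17.55 tcp [0.4224 0.2914 0.1438] az 67.59 tilt [-0.002 -0.001 -1.   ] q [ 0.6   0.27 -0.21  1.1  -0.    1.  ] gap 0.359 F [-0.   0.3 -4.6]
[0.424, 0.293, 0.118] -> [0.009 0.258 0.022]
```

Emit:
arm_command --motion '[[[0.01,0.1,0.01],[0,0,0],0],[[0.01,0.18,0.01],[0,0,0],0],[[0.01,0.23,0.01],[0,0,0],0],[[0.01,0.24,0.01],[0,0,0],0],[[0.01,0.25,0.01],[0,0,0],0]]'

```text
time_s: 18.05
ee_pos: [0.4245, 0.2936, 0.1206]
orientation: [-0.694, 0.137, -0.137, 0.694]
wrist_force: [0.8, -0.4, -4.4]
finger_gap: 0.36
```

Emit:
arm_command --motion '[[[0,0.005,0],[0,0,0],0],[[0,0.01,0],[0,0,0],0],[[0,0.015,0],[0,0,0],0],[[0,0.015,0],[0,0,0],0],[[0,0.015,0],[0,0,0],0]]'

```text
time_s: 18.55
ee_pos: [0.4243, 0.2935, 0.1189]
orientation: [-0.694, 0.137, -0.137, 0.694]
wrist_force: [-0.3, -0.5, -4.3]
finger_gap: 0.36
```

```bash
python3 go.py .424 .293 .118
```

```text
t 18.55 tcp [0.4243 0.2935 0.1189] az 67.66 tilt [ 0.  0. -1.] q [ 0.61  0.29 -0.25  1.04  0.    0.99] gap 0.36 F [-0.3 -0.5 -4.3]
[0.424, 0.293, 0.118] -> [-0.001  0.009 -0.006]
```

Emit:
arm_command --motion '[[[0,0.005,0],[0,0,0],0],[[0,0.01,0],[0,0,0],0],[[0,0.015,0],[0,0,0],0],[[0,0.015,0],[0,0,0],0],[[0,0.015,0],[0,0,0],0]]'

```text
time_s: 19.05
ee_pos: [0.4246, 0.2937, 0.1181]
orientation: [-0.693, 0.137, -0.137, 0.694]
wrist_force: [-1.5, -0.8, 5.8]
finger_gap: 0.358
```

Emit:
arm_command --motion '[[[0,0,0],[0,0,0],0.42],[[0,0,0],[0,0,0],0.6],[[0,0,0],[0,0,0],1],[[0,0,0],[0,0,0],1],[[0,0,0],[0,0,0],1]]'

```text
time_s: 19.55
ee_pos: [0.4244, 0.2935, 0.1173]
orientation: [-0.694, 0.137, -0.137, 0.694]
wrist_force: [0.4, 0.4, 0.8]
finger_gap: 0.999
```

Emit:
arm_command --motion '[[[0,-0.1,0],[0,0,0],1],[[0,-0.3,0],[0,0,0],1],[[0,-0.5,0],[0,0,0],1],[[0,-0.75,0],[0,0,0],1],[[0,-0.95,0],[0,0,0],1]]'

```text
time_s: 20.05
ee_pos: [0.4245, 0.2935, 0.2144]
orientation: [-0.693, 0.137, -0.137, 0.694]
wrist_force: [-0.1, 0.6, -0.5]
finger_gap: 1.0
```

Emit:
arm_command --motion '[[[0.1,0,-0.2],[0,0,0],1],[[0.24,0,-0.4],[0,0,0],1],[[0.36,0,-0.6],[0,0,0],1],[[0.48,0,-0.8],[0,0,0],1],[[0.6,0,-1],[0,0,0],1]]'

```text
time_s: 20.55
ee_pos: [0.442, 0.1773, 0.2132]
orientation: [-0.694, 0.137, -0.137, 0.694]
wrist_force: [0.7, 0.4, 0.3]
finger_gap: 1.002
```

Emit:
arm_command --motion '[[[0.12,0,-0.2],[0,0,0],1],[[0.24,0,-0.4],[0,0,0],1],[[0.36,0,-0.6],[0,0,0],1],[[0.48,0,-0.8],[0,0,0],1],[[0.6,0,-1],[0,0,0],1]]'

```text
time_s: 21.05
ee_pos: [0.4594, 0.0619, 0.2132]
orientation: [-0.694, 0.137, -0.137, 0.694]
wrist_force: [1.0, 0.0, 0.0]
finger_gap: 0.998
```

Emit:
arm_command --motion '[[[0.12,0,-0.2],[0,0,0],1],[[0.24,0,-0.4],[0,0,0],1],[[0.36,0,-0.6],[0,0,0],1],[[0.48,0,-0.8],[0,0,0],1],[[0.6,0,-1],[0,0,0],1]]'

```text
time_s: 21.55
ee_pos: [0.4769, -0.0535, 0.2131]
orientation: [-0.694, 0.137, -0.137, 0.694]
wrist_force: [-0.1, 0.9, 0.3]
finger_gap: 0.999
```

Emit:
arm_command --motion '[[[0.12,0,-0.15],[0,0,0],1],[[0.24,0,-0.3],[0,0,0],1],[[0.36,0,-0.45],[0,0,0],1],[[0.48,0,-0.56],[0,0,0],1],[[0.48,0,-0.56],[0,0,0],1]]'

```text
time_s: 22.05
ee_pos: [0.5008, -0.124, 0.2126]
orientation: [0.694, -0.137, 0.138, -0.694]
wrist_force: [0.5, 0.6, -0.5]
finger_gap: 0.998
```

```bash
python3 go.py .5 -.123 .081;python3 - <<'E'
from station import env
from h import *
a=env.read_camera("top")["img"];c=env.read_camera("side")["img"]
cv2.imwrite("pics/m4.png",np.hstack([cv2.resize(a[110:290,100:240],None,fx=2.5,fy=2.5),cv2.resize(c[90:315,160:360],None,fx=2,fy=2)]))
E
```

```text
t 22.05 tcp [ 0.5008 -0.124   0.2126] az 67.57 tilt [ 0.001 -0.    -1.   ] q [-0.24  0.23 -0.07  1.27 -0.    0.15] gap 0.998 F [ 0.5  0.6 -0.5]
[0.5, -0.123, 0.081] -> [-0.012  1.316  0.006]
```

View pics/m4.png

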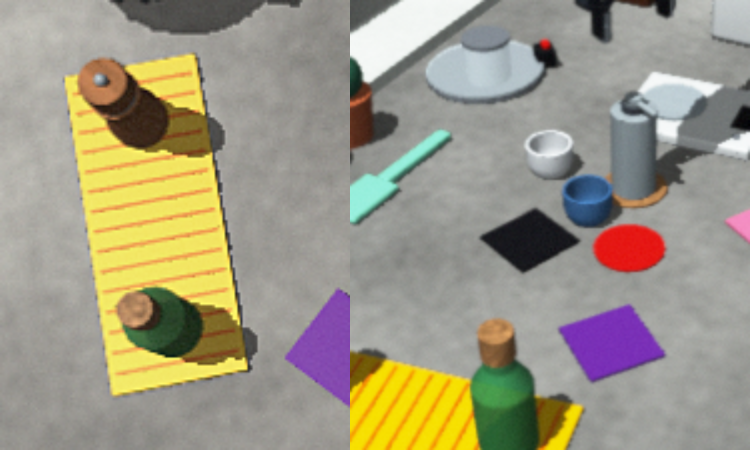

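Mill and oil bottle are both upright inside the mat's edges. Dispenser next: its pump sits at crop (637,103) and its spout points toward the camera and right, between the fingers.

Emit:
arm_command --motion '[[[0,0.2,0],[0,0,0],1],[[0,0.4,0],[0,0,0],1],[[0,0.6,0],[0,0,0],1],[[0,0.8,0],[0,0,0],1],[[0,0.95,0],[0,0,0],1]]'

```text
time_s: 22.65
ee_pos: [0.4993, -0.1215, 0.1164]
orientation: [-0.694, 0.137, -0.136, 0.694]
wrist_force: [0.2, -0.1, 0.7]
finger_gap: 0.999
```

Emit:
arm_command --motion '[[[-0.01,0.1,0],[0,0,0],1],[[-0.01,0.2,0],[0,0,0],1],[[-0.01,0.3,0],[0,0,0],1],[[-0.01,0.37,0],[0,0,0],1],[[-0.01,0.37,0],[0,0,0],1]]'

```text
time_s: 23.15
ee_pos: [0.4985, -0.122, 0.0795]
orientation: [-0.694, 0.137, -0.137, 0.694]
wrist_force: [-0.0, 0.8, 0.6]
finger_gap: 1.0
```

Emit:
arm_command --motion '[[[0,0,0],[0,0,0],0.8],[[0,0,0],[0,0,0],0.7],[[0,0,0],[0,0,0],0.5],[[0,0,0],[0,0,0],0.2],[[0,0,0],[0,0,0],0]]' --newtons 60

```text
time_s: 23.65
ee_pos: [0.4994, -0.1222, 0.0811]
orientation: [-0.694, 0.137, -0.137, 0.694]
wrist_force: [-0.7, 0.9, 5.5]
finger_gap: 0.641
```

Emit:
arm_command --motion '[[[0,0,0],[0,0,0],0],[[0,0,0],[0,0,0],0],[[0,0,0],[0,0,0],0],[[0,0,0],[0,0,0],0],[[0,0,0],[0,0,0],0]]'

```text
time_s: 24.15
ee_pos: [0.4994, -0.1222, 0.0811]
orientation: [-0.694, 0.137, -0.137, 0.694]
wrist_force: [-0.4, 0.9, 5.9]
finger_gap: 0.644
```

```bash
python3 go.py .527 .312 .26
```

```text
t 24.15 tcp [ 0.4994 -0.1222  0.0811] az 67.66 tilt [ 0.001 -0.    -1.   ] q [-0.24  0.32 -0.31  0.94  0.    0.15] gap 0.644 F [-0.4  0.9  5.9]
[0.527, 0.312, 0.26] -> [-1.394 -1.79   4.122]
```

Emit:
arm_command --motion '[[[0,-0.1,0],[0,0,0],0],[[0,-0.3,0],[0,0,0],0],[[0,-0.5,0],[0,0,0],0],[[0,-0.75,0],[0,0,0],0],[[0,-1,0],[0,0,0],0]]'

```text
time_s: 24.65
ee_pos: [0.4984, -0.122, 0.1813]
orientation: [-0.694, 0.137, -0.137, 0.694]
wrist_force: [1.0, -0.3, -4.0]
finger_gap: 0.639
```

Emit:
arm_command --motion '[[[-0.03,-0.2,0.1],[0,0,0],0],[[-0.1,-0.4,0.3],[0,0,0],0],[[-0.17,-0.6,0.5],[0,0,0],0],[[-0.25,-0.7,0.75],[0,0,0],0],[[-0.34,-0.8,1],[0,0,0],0]]'

```text
time_s: 25.15
ee_pos: [0.5053, -0.016, 0.2613]
orientation: [-0.694, 0.137, -0.137, 0.694]
wrist_force: [0.2, -0.6, -5.4]
finger_gap: 0.642
```

Emit:
arm_command --motion '[[[-0.07,0,0.2],[0,0,0],0],[[-0.14,0,0.4],[0,0,0],0],[[-0.2,0,0.6],[0,0,0],0],[[-0.27,0,0.8],[0,0,0],0],[[-0.34,0,1],[0,0,0],0]]'

```text
time_s: 25.65
ee_pos: [0.5116, 0.0895, 0.2605]
orientation: [0.694, -0.137, 0.137, -0.694]
wrist_force: [0.6, -0.7, -4.4]
finger_gap: 0.642
```

Emit:
arm_command --motion '[[[-0.07,0,0.2],[0,0,0],0],[[-0.14,0,0.4],[0,0,0],0],[[-0.2,0,0.6],[0,0,0],0],[[-0.27,0,0.8],[0,0,0],0],[[-0.34,0,1],[0,0,0],0]]'

```text
time_s: 26.15
ee_pos: [0.5182, 0.1948, 0.2605]
orientation: [0.694, -0.137, 0.137, -0.694]
wrist_force: [-0.1, -0.1, -4.3]
finger_gap: 0.645
```

Emit:
arm_command --motion '[[[-0.08,0,0.25],[0,0,0],0],[[-0.16,0,0.5],[0,0,0],0],[[-0.24,0,0.75],[0,0,0],0],[[-0.32,0,1],[0,0,0],0],[[-0.37,0,1],[0,0,0],0]]'

```text
time_s: 26.65
ee_pos: [0.5224, 0.3032, 0.2597]
orientation: [-0.694, 0.137, -0.136, 0.694]
wrist_force: [0.6, 1.3, -4.8]
finger_gap: 0.642
```

Emit:
arm_command --motion '[[[0,0,0.1],[0,0,0],0],[[0,0,0.12],[0,0,0],0],[[0,0.2,0.12],[0,0,0],0],[[0,0.4,0.12],[0,0,0],0],[[0,0.6,0.12],[0,0,0],0]]'

```text
time_s: 27.15
ee_pos: [0.5273, 0.311, 0.2]
orientation: [-0.694, 0.137, -0.137, 0.694]
wrist_force: [0.4, -0.7, -4.8]
finger_gap: 0.638
```

Emit:
arm_command --motion '[[[0,0.2,0],[0,0,0],0],[[0,0.4,0],[0,0,0],0],[[0,0.6,0],[0,0,0],0],[[0,0.8,0],[0,0,0],0],[[0,0.9,0],[0,0,0],0]]'

```text
time_s: 27.65
ee_pos: [0.5265, 0.3106, 0.1088]
orientation: [0.694, -0.138, 0.137, -0.693]
wrist_force: [-0.5, -0.9, -4.2]
finger_gap: 0.64
```

```bash
python3 go.py .527 .312 .083
```

```text
t 27.65 tcp [0.5265 0.3106 0.1088] az 67.6 tilt [-0.002 -0.001 -1.   ] q [ 0.53  0.45 -0.02  1.1  -0.    0.92] gap 0.64 F [-0.5 -0.9 -4.2]
[0.527, 0.312, 0.083] -> [-0.001  0.258  0.015]
```

Emit:
arm_command --motion '[[[0,0.1,0.01],[0,0,0],0],[[0,0.18,0.01],[0,0,0],0],[[0,0.23,0.01],[0,0,0],0],[[0,0.24,0.01],[0,0,0],0],[[0,0.25,0.01],[0,0,0],0]]'

```text
time_s: 28.15
ee_pos: [0.5276, 0.3129, 0.0857]
orientation: [-0.694, 0.137, -0.137, 0.694]
wrist_force: [-0.1, 0.1, -4.4]
finger_gap: 0.64
```

Emit:
arm_command --motion '[[[0,0.005,0],[0,0,0],0],[[0,0.01,0],[0,0,0],0],[[0,0.02,0],[0,0,0],0],[[0,0.025,0],[0,0,0],0],[[0,0.025,0],[0,0,0],0]]'

```text
time_s: 28.65
ee_pos: [0.5275, 0.3128, 0.0832]
orientation: [-0.694, 0.137, -0.137, 0.694]
wrist_force: [-0.6, 0.0, -1.5]
finger_gap: 0.644
```

```bash
python3 go.py .527 .312 .083
```

```text
t 28.65 tcp [0.5275 0.3128 0.0832] az 67.66 tilt [ 0.  0. -1.] q [ 0.54  0.47 -0.06  1.04  0.    0.93] gap 0.644 F [-0.6  0.  -1.5]
[0.527, 0.312, 0.083] -> [-0.002  0.002 -0.009]
```

Emit:
arm_command --motion '[[[0,0.005,0],[0,0,0],0],[[0,0.005,0],[0,0,0],0.7],[[0,0.005,0],[0,0,0],0.8],[[0,0.005,0],[0,0,0],1],[[0,0.005,0],[0,0,0],1]]'

```text
time_s: 29.15
ee_pos: [0.5275, 0.3127, 0.0823]
orientation: [-0.694, 0.137, -0.137, 0.694]
wrist_force: [-0.0, 0.6, -0.7]
finger_gap: 0.995
```

Emit:
arm_command --motion '[[[0,0,0],[0,0,0],1],[[0,-0.15,0],[0,0,0],1],[[0,-0.35,0],[0,0,0],1],[[0,-0.6,0],[0,0,0],1],[[0,-0.85,0],[0,0,0],1]]'

```text
time_s: 29.65
ee_pos: [0.5272, 0.3126, 0.168]
orientation: [0.694, -0.137, 0.137, -0.694]
wrist_force: [0.1, 1.1, -0.3]
finger_gap: 1.002
```

Emit:
arm_command --motion '[[[0,-0.2,0],[0,0,0],1],[[0,-0.45,0],[0,0,0],1],[[0.05,-0.45,-0.2],[0,0,0],1],[[0.15,-0.45,-0.4],[0,0,0],1],[[0.25,-0.45,-0.6],[0,0,0],1]]'

```text
time_s: 30.15
ee_pos: [0.5277, 0.2472, 0.2125]
orientation: [-0.694, 0.137, -0.137, 0.694]
wrist_force: [0.8, 0.3, -0.4]
finger_gap: 1.0
```

Emit:
arm_command --motion '[[[0.08,0,-0.2],[0,0,0],1],[[0.16,0,-0.4],[0,0,0],1],[[0.24,0,-0.6],[0,0,0],1],[[0.32,0,-0.8],[0,0,0],1],[[0.4,0,-1],[0,0,0],1]]'

```text
time_s: 30.65
ee_pos: [0.5266, 0.1391, 0.2124]
orientation: [-0.694, 0.137, -0.137, 0.694]
wrist_force: [0.9, 0.3, -0.7]
finger_gap: 1.0
```

Emit:
arm_command --motion '[[[0.08,0,-0.2],[0,0,0],1],[[0.16,0,-0.4],[0,0,0],1],[[0.24,0,-0.6],[0,0,0],1],[[0.32,0,-0.8],[0,0,0],1],[[0.4,0,-1],[0,0,0],1]]'

```text
time_s: 31.15
ee_pos: [0.5256, 0.0314, 0.2124]
orientation: [-0.694, 0.137, -0.137, 0.694]
wrist_force: [0.5, -0.0, 0.5]
finger_gap: 0.997
```

Emit:
arm_command --motion '[[[0.08,0,-0.25],[0,0,0],1],[[0.16,0,-0.5],[0,0,0],1],[[0.24,0.1,-0.7],[0,0,0],1],[[0.3,0.3,-0.77],[0,0,0],1],[[0.3,0.5,-0.77],[0,0,0],1]]'

```text
time_s: 31.65
ee_pos: [0.5247, -0.0517, 0.1621]
orientation: [0.694, -0.137, 0.138, -0.694]
wrist_force: [0.0, -0.0, 0.5]
finger_gap: 1.001
```

```bash
python3 go.py .5245 -.0505 .01;python3 - <<'E'
from station import env
from h import *
a=env.read_camera("top");c=env.read_camera("side");s=c["img"]
cv2.imwrite("pics/m5.png",np.hstack([cv2.resize(a["img"][110:290,100:240],None,fx=2.5,fy=2.5),cv2.resize(s[90:315,160:360],None,fx=2,fy=2)]))
b=blobs(s,(100,100,40),(118,255,255),(255,165,310,210))[0]
x,y,w,h=cv2.boundingRect(b);print(x,y,w,h); print("predicted rim centre px",w2px(c,np.array([.5245,-.0505,.042])),"foot",w2px(c,np.array([.5245,-.0505,0])))
E
```

```text
t 31.65 tcp [ 0.5247 -0.0517  0.1621] az 67.55 tilt [ 0.001 -0.    -1.   ] q [-0.1   0.27 -0.15  1.15 -0.    0.29] gap 1.001 F [ 0.  -0.   0.5]
[0.5245, -0.0505, 0.01] -> [-0.009  1.521  0.01 ]
266 178 25 25
predicted rim centre px [278.23080348 183.42082377] foot [278.69286218 197.37121167]
```

View pics/m5.png

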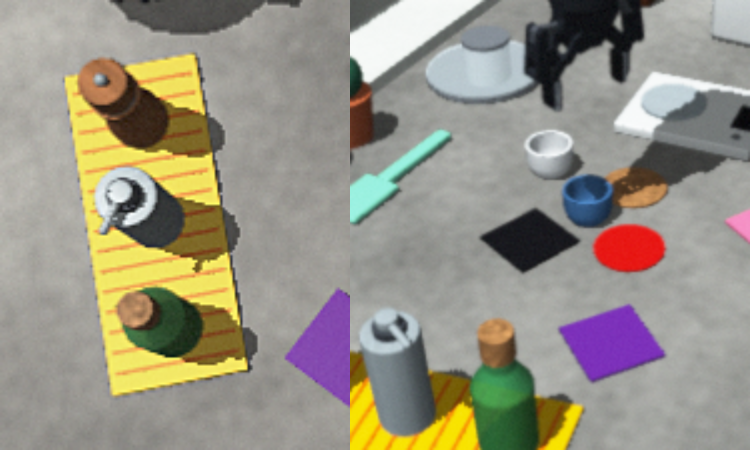

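All three stand upright on the mat and the blue bowl hasn't moved: its side-view centre at u≈278.5 matches the predicted 278.2. Fetching the bowl.

Emit:
arm_command --motion '[[[-0.01,0.2,0],[0,0,0],1],[[-0.01,0.4,0],[0,0,0],1],[[-0.01,0.6,0],[0,0,0],1],[[-0.01,0.8,0],[0,0,0],1],[[-0.01,0.9,0],[0,0,0],1]]'

```text
time_s: 32.25
ee_pos: [0.523, -0.0496, 0.0718]
orientation: [-0.694, 0.137, -0.137, 0.694]
wrist_force: [0.4, 0.4, 0.1]
finger_gap: 1.004
```

Emit:
arm_command --motion '[[[0,0.15,0.01],[0,0,0],1],[[0,0.3,0.01],[0,0,0],1],[[0,0.45,0.01],[0,0,0],1],[[0,0.55,0.01],[0,0,0],1],[[0,0.62,0.01],[0,0,0],1]]'

```text
time_s: 32.75
ee_pos: [0.5239, -0.0489, 0.0102]
orientation: [-0.694, 0.137, -0.137, 0.694]
wrist_force: [-0.2, 0.3, 0.1]
finger_gap: 1.005
```

```bash
python3 go.py .5245 -.0505 .01
```

```text
t 32.75 tcp [ 0.5239 -0.0489  0.0102] az 67.67 tilt [ 0.  0. -1.] q [-0.09  0.41 -0.38  0.78  0.    0.3 ] gap 1.005 F [-0.2  0.3  0.1]
[0.5245, -0.0505, 0.01] -> [ 0.012  0.002 -0.013]
```

Emit:
arm_command --motion '[[[0.01,0,-0.01],[0,0,0],1],[[0.01,0,-0.01],[0,0,0],0.8],[[0.01,0,-0.01],[0,0,0],0.7],[[0.01,0,-0.01],[0,0,0],0.4],[[0.01,0,-0.01],[0,0,0],0.4]]' --newtons 30

```text
time_s: 33.25
ee_pos: [0.5248, -0.0503, 0.0113]
orientation: [-0.694, 0.136, -0.138, 0.694]
wrist_force: [-0.9, 1.4, 6.2]
finger_gap: 0.704
```

Emit:
arm_command --motion '[[[0,0,0],[0,0,0],0.2],[[0,0,0],[0,0,0],0.2],[[0,0,0],[0,0,0],0.2],[[0,0,0],[0,0,0],0.2],[[0,0,0],[0,0,0],0.2]]'

```text
time_s: 33.75
ee_pos: [0.5248, -0.0504, 0.0113]
orientation: [-0.694, 0.136, -0.138, 0.694]
wrist_force: [-0.7, 1.2, 6.2]
finger_gap: 0.707
```

Emit:
arm_command --motion '[[[0,-0.1,0],[0,0,0],0.2],[[0,-0.3,0],[0,0,0],0.2],[[0,-0.5,0],[0,0,0],0.2],[[0,-0.75,0],[0,0,0],0.2],[[0,-0.9,0],[0,0,0],0.2]]'

```text
time_s: 34.25
ee_pos: [0.5248, -0.0504, 0.1028]
orientation: [-0.694, 0.136, -0.138, 0.694]
wrist_force: [0.1, -0.8, -2.2]
finger_gap: 0.701
```

```bash
python3 go.py .53 -.3085 .1
```

```text
t 34.25 tcp [ 0.5248 -0.0504  0.1028] az 67.66 tilt [ 0.002 -0.    -1.   ] q [-0.1   0.32 -0.25  1.    0.    0.29] gap 0.701 F [ 0.1 -0.8 -2.2]
[0.53, -0.3085, 0.1] -> [ 1.03   0.029 -2.367]
```

Emit:
arm_command --motion '[[[0.04,0,-0.1],[0,0,0],0.2],[[0.12,0,-0.3],[0,0,0],0.2],[[0.22,0,-0.5],[0,0,0],0.2],[[0.32,0,-0.75],[0,0,0],0.2],[[0.43,0,-1],[0,0,0],0.2]]'

```text
time_s: 34.75
ee_pos: [0.5252, -0.1605, 0.0996]
orientation: [-0.694, 0.137, -0.136, 0.694]
wrist_force: [0.5, -0.4, -2.3]
finger_gap: 0.704
```

Emit:
arm_command --motion '[[[0.1,0,-0.25],[0,0,0],0.2],[[0.2,0,-0.5],[0,0,0],0.2],[[0.3,0,-0.75],[0,0,0],0.2],[[0.4,0,-0.9],[0,0,0],0.2],[[0.44,0,-1],[0,0,0],0.2]]'

```text
time_s: 35.25
ee_pos: [0.5285, -0.27, 0.0997]
orientation: [-0.694, 0.138, -0.137, 0.694]
wrist_force: [1.1, -0.5, -2.0]
finger_gap: 0.7
```

Emit:
arm_command --motion '[[[0.05,0,-0.15],[0,0,0],0.2],[[0.1,0,-0.25],[0,0,0],0.2],[[0.16,0,-0.37],[0,0,0],0.2],[[0.16,0.15,-0.37],[0,0,0],0.2],[[0.16,0.3,-0.37],[0,0,0],0.2]]'

```text
time_s: 35.75
ee_pos: [0.5299, -0.3095, 0.0703]
orientation: [0.694, -0.137, 0.137, -0.694]
wrist_force: [-0.3, -0.1, -1.9]
finger_gap: 0.705
```

Emit:
arm_command --motion '[[[0,0,0],[0,0,0],0.2],[[0,0,0],[0,0,0],0.2],[[0,0,0],[0,0,0],0.2],[[0,0,0],[0,0,0],0.2],[[0,0,0],[0,0,0],0.2]]'

```text
time_s: 36.25
ee_pos: [0.5297, -0.3088, 0.0709]
orientation: [0.694, -0.137, 0.137, -0.694]
wrist_force: [0.3, 0.2, -1.3]
finger_gap: 0.701
```

```bash
python3 go.py .53 -.3085 .0353; python3 - <<'E'
from station import env
from h import *
c=env.read_camera("side");s=c["img"]
cv2.imwrite("pics/m6.png",cv2.resize(s[90:200,260:400],None,fx=4,fy=4,interpolation=cv2.INTER_CUBIC))
print("plate px",w2px(c,np.array([.53,-.3085,.024])))
E
```

```text
t 36.25 tcp [ 0.5297 -0.3088  0.0709] az 67.67 tilt [ 0.001 -0.    -1.   ] q [-0.53  0.48 -0.08  1.02  0.   -0.14] gap 0.701 F [ 0.3  0.2 -1.3]
[0.53, -0.3085, 0.0353] -> [0.001 0.356 0.004]
plate px [321.11883798 138.88079045]
```

View pics/m6.png

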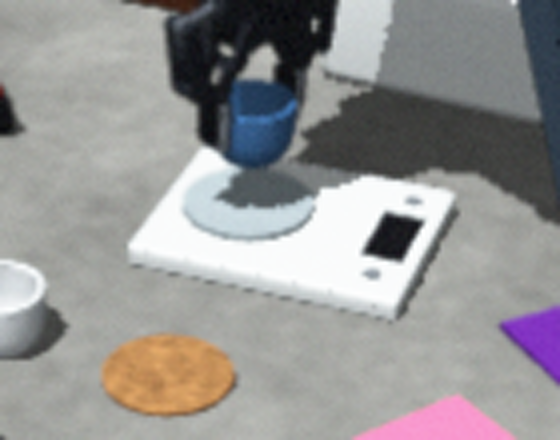

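The bowl hangs over the plate, whose centre is at crop (248,203), i.e. pixel (322,141) against a predicted (321,139). Lowering.

Emit:
arm_command --motion '[[[0,0.1,0],[0,0,0],0.2],[[0,0.2,0],[0,0,0],0.2],[[0,0.28,0],[0,0,0],0.2],[[0,0.32,0],[0,0,0],0.2],[[0,0.34,0],[0,0,0],0.2]]'

```text
time_s: 36.8
ee_pos: [0.5289, -0.3084, 0.0354]
orientation: [-0.694, 0.138, -0.137, 0.694]
wrist_force: [-5.4, 2.8, 11.0]
finger_gap: 0.698
```

Emit:
arm_command --motion '[[[0,0.005,0],[0,0,0],0.2],[[0,0.01,0],[0,0,0],0.2],[[0,0.015,0],[0,0,0],0.2],[[0,0.02,0],[0,0,0],0.2],[[0,0.02,0],[0,0,0],0.2]]'

```text
time_s: 37.3
ee_pos: [0.5296, -0.3088, 0.0354]
orientation: [0.694, -0.137, 0.137, -0.694]
wrist_force: [-2.1, 1.6, 6.8]
finger_gap: 0.706
```

```bash
python3 go.py .53 -.3085 .0353
```

```text
t 37.3 tcp [ 0.5296 -0.3088  0.0354] az 67.65 tilt [ 0.001 -0.    -1.   ] q [-0.53  0.51 -0.13  0.94  0.   -0.14] gap 0.706 F [-2.1  1.6  6.8]
[0.53, -0.3085, 0.0353] -> [0.003 0.001 0.005]
```

Emit:
arm_command --motion '[[[0,0,0],[0,0,0],0.75],[[0,0,0],[0,0,0],0.85],[[0,0,0],[0,0,0],1],[[0,0,0],[0,0,0],1],[[0,0,0],[0,0,0],1]]'

```text
time_s: 37.8
ee_pos: [0.5293, -0.3087, 0.0342]
orientation: [-0.694, 0.137, -0.137, 0.694]
wrist_force: [0.6, -0.5, 0.3]
finger_gap: 1.0
```

Emit:
arm_command --motion '[[[0,-0.1,0],[0,0,0],1],[[0,-0.25,0],[0,0,0],1],[[0,-0.5,0],[0,0,0],1],[[0,-0.75,0],[0,0,0],1],[[0,-1,0],[0,0,0],1]]'

```text
time_s: 38.3
ee_pos: [0.5293, -0.3087, 0.136]
orientation: [0.694, -0.137, 0.137, -0.694]
wrist_force: [0.6, -0.5, 0.4]
finger_gap: 0.999
```

Emit:
arm_command --motion '[[[-0.05,-0.2,0.2],[0,0,0],1],[[-0.1,-0.4,0.4],[0,0,0],1],[[-0.2,-0.6,0.6],[0,0,0],1],[[-0.3,-0.75,0.8],[0,0,0],1],[[-0.4,-0.75,1],[0,0,0],1]]'

```text
time_s: 38.8
ee_pos: [0.5312, -0.2005, 0.2124]
orientation: [0.694, -0.136, 0.139, -0.693]
wrist_force: [0.0, -0.4, 0.2]
finger_gap: 1.0
```

Emit:
arm_command --motion '[[[-0.08,0,0.2],[0,0,0],1],[[-0.16,0,0.4],[0,0,0],1],[[-0.24,0,0.6],[0,0,0],1],[[-0.32,0,0.8],[0,0,0],1],[[-0.4,0,1],[0,0,0],1]]'

```text
time_s: 39.3
ee_pos: [0.5313, -0.0924, 0.2102]
orientation: [-0.694, 0.137, -0.137, 0.694]
wrist_force: [-0.3, -0.2, 0.5]
finger_gap: 0.999
```

Emit:
arm_command --motion '[[[-0.08,0,0.2],[0,0,0],1],[[-0.16,0,0.4],[0,0,0],1],[[-0.24,0,0.6],[0,0,0],1],[[-0.32,0,0.8],[0,0,0],1],[[-0.4,0,1],[0,0,0],1]]'

```text
time_s: 39.8
ee_pos: [0.5323, 0.0153, 0.2102]
orientation: [-0.694, 0.137, -0.137, 0.694]
wrist_force: [-0.0, 0.1, 0.6]
finger_gap: 1.003
```

Emit:
arm_command --motion '[[[-0.08,0,0.2],[0,0,0],1],[[-0.16,0,0.4],[0,0,0],1],[[-0.24,0,0.6],[0,0,0],1],[[-0.32,0,0.8],[0,0,0],1],[[-0.4,0,1],[0,0,0],1]]'

```text
time_s: 40.3
ee_pos: [0.5333, 0.123, 0.2102]
orientation: [-0.694, 0.137, -0.137, 0.694]
wrist_force: [0.9, -0.1, 0.2]
finger_gap: 1.001
```

```bash
python3 go.py .5275 .3127 .215; python3 - <<'E'
from station import env
from h import *
c=env.read_camera("top");im=c["img"]
b=blobs(im,(100,100,40),(118,255,255),(395,165,445,220))[0]
(u,v),r=cv2.minEnclosingCircle(b);print(u,v,r,px2w(c,(u,v),.066))
cv2.imwrite("pics/m7.png",np.hstack([cv2.resize(im[155:230,385:460],None,fx=5,fy=5,interpolation=cv2.INTER_CUBIC)]))
E
```

```text
t 40.3 tcp [0.5333 0.123  0.2102] az 67.66 tilt [ 0.001  0.    -1.   ] q [ 0.23  0.28 -0.01  1.28  0.    0.62] gap 1.001 F [ 0.9 -0.1  0.2]
[0.5275, 0.3127, 0.215] -> [-0.775 -0.048  1.733]
424.3928527832031 189.2857208251953 13.610249519348145 [ 0.52632582 -0.30823104  0.066     ]
```

View pics/m7.png

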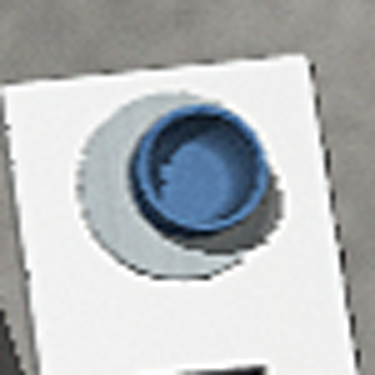

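The bowl sits on the plate: rim circle (424.7,188.2) at z=66 mm gives (0.529,−0.309), so it is centred to about 2 mm. The apparent offset is parallax. Fetching the dispenser back.

Emit:
arm_command --motion '[[[-0.09,0,0.2],[0,0,0],1],[[-0.18,0,0.4],[0,0,0],1],[[-0.27,0,0.6],[0,0,0],1],[[-0.36,0,0.8],[0,0,0],1],[[-0.45,0,1],[0,0,0],1]]'

```text
time_s: 40.85
ee_pos: [0.5297, 0.2324, 0.2101]
orientation: [-0.694, 0.137, -0.137, 0.694]
wrist_force: [-0.2, -0.7, 0.9]
finger_gap: 1.001
```

Emit:
arm_command --motion '[[[-0.1,0,0.25],[0,0,0],1],[[-0.2,0,0.5],[0,0,0],1],[[-0.33,0,0.73],[0,0,0],1],[[-0.33,0,0.73],[0,0,0],1],[[-0.33,0,0.73],[0,0,0],1]]'

```text
time_s: 41.35
ee_pos: [0.5268, 0.3119, 0.2096]
orientation: [0.694, -0.137, 0.137, -0.694]
wrist_force: [-0.5, -0.4, 0.5]
finger_gap: 0.997
```

Emit:
arm_command --motion '[[[0,0.2,0],[0,0,0],1],[[0,0.4,0],[0,0,0],1],[[0,0.6,0],[0,0,0],1],[[0,0.8,0],[0,0,0],1],[[0,0.9,0],[0,0,0],1]]'

```text
time_s: 41.85
ee_pos: [0.5266, 0.3101, 0.1181]
orientation: [0.694, -0.138, 0.137, -0.693]
wrist_force: [-0.4, 0.2, -0.7]
finger_gap: 0.996
```

```bash
python3 go.py .5275 .3127 .083
```

```text
t 41.85 tcp [0.5266 0.3101 0.1181] az 67.59 tilt [-0.002 -0.001 -1.   ] q [ 0.53  0.44 -0.01  1.12 -0.    0.92] gap 0.996 F [-0.4  0.2 -0.7]
[0.5275, 0.3127, 0.083] -> [-0.001  0.351  0.028]
```

Emit:
arm_command --motion '[[[0,0.1,0.01],[0,0,0],1],[[0,0.2,0.01],[0,0,0],1],[[0,0.3,0.01],[0,0,0],1],[[0,0.35,0.01],[0,0,0],1],[[0,0.35,0.01],[0,0,0],1]]' --newtons 60

```text
time_s: 42.35
ee_pos: [0.5271, 0.3125, 0.0836]
orientation: [0.694, -0.137, 0.137, -0.693]
wrist_force: [-0.8, 0.4, -1.0]
finger_gap: 1.002
```

Emit:
arm_command --motion '[[[0,0,0],[0,0,0],0.8],[[0,0,0],[0,0,0],0.7],[[0,0,0],[0,0,0],0.5],[[0,0,0],[0,0,0],0.2],[[0,0,0],[0,0,0],0]]'

```text
time_s: 42.85
ee_pos: [0.5278, 0.3131, 0.0852]
orientation: [-0.693, 0.137, -0.137, 0.694]
wrist_force: [0.3, 0.0, 5.6]
finger_gap: 0.638
```

Emit:
arm_command --motion '[[[0,0,0],[0,0,0],0],[[0,0,0],[0,0,0],0],[[0,0,0],[0,0,0],0],[[0,0,0],[0,0,0],0],[[0,0,0],[0,0,0],0]]'

```text
time_s: 43.35
ee_pos: [0.5279, 0.3131, 0.0852]
orientation: [-0.693, 0.137, -0.137, 0.694]
wrist_force: [-0.1, 1.1, 6.9]
finger_gap: 0.641
```

Emit:
arm_command --motion '[[[0,-0.1,0],[0,0,0],0],[[0,-0.3,0],[0,0,0],0],[[0,-0.5,0],[0,0,0],0],[[0,-0.75,0],[0,0,0],0],[[0,-1,0],[0,0,0],0]]'

```text
time_s: 43.85
ee_pos: [0.5268, 0.3123, 0.185]
orientation: [0.694, -0.137, 0.137, -0.693]
wrist_force: [0.4, 0.5, -5.5]
finger_gap: 0.64
```

```bash
python3 go.py .4995 -.125 .181
```

```text
t 43.85 tcp [0.5268 0.3123 0.185 ] az 67.66 tilt [-0.001 -0.001 -1.   ] q [0.54 0.41 0.11 1.28 0.   0.93] gap 0.64 F [ 0.4  0.5 -5.5]
[0.4995, -0.125, 0.181] -> [ 1.41   0.044 -4.149]
```

Emit:
arm_command --motion '[[[0.03,0,-0.1],[0,0,0],0],[[0.1,0,-0.3],[0,0,0],0],[[0.17,0,-0.5],[0,0,0],0],[[0.25,0,-0.75],[0,0,0],0],[[0.34,0,-1],[0,0,0],0]]'

```text
time_s: 44.35
ee_pos: [0.5196, 0.2055, 0.1827]
orientation: [0.694, -0.138, 0.136, -0.693]
wrist_force: [0.3, 0.1, -4.1]
finger_gap: 0.634
```

Emit:
arm_command --motion '[[[0.07,0,-0.2],[0,0,0],0],[[0.14,0,-0.4],[0,0,0],0],[[0.2,0,-0.6],[0,0,0],0],[[0.27,0,-0.8],[0,0,0],0],[[0.34,0,-1],[0,0,0],0]]'

```text
time_s: 44.85
ee_pos: [0.5129, 0.1002, 0.1828]
orientation: [0.694, -0.138, 0.136, -0.693]
wrist_force: [0.4, 0.3, -4.4]
finger_gap: 0.638
```

Emit:
arm_command --motion '[[[0.07,0,-0.2],[0,0,0],0],[[0.14,0,-0.4],[0,0,0],0],[[0.2,0,-0.6],[0,0,0],0],[[0.27,0,-0.8],[0,0,0],0],[[0.34,0,-1],[0,0,0],0]]'

```text
time_s: 45.35
ee_pos: [0.5062, -0.0049, 0.1828]
orientation: [0.694, -0.138, 0.136, -0.693]
wrist_force: [-0.6, -0.3, -3.8]
finger_gap: 0.641
```

Emit:
arm_command --motion '[[[0.07,0,-0.2],[0,0,0],0],[[0.14,0,-0.4],[0,0,0],0],[[0.2,0,-0.6],[0,0,0],0],[[0.27,0,-0.8],[0,0,0],0],[[0.34,0,-1],[0,0,0],0]]'

```text
time_s: 45.85
ee_pos: [0.4996, -0.1101, 0.1828]
orientation: [0.694, -0.138, 0.136, -0.694]
wrist_force: [0.4, -0.7, -4.2]
finger_gap: 0.64
```

Emit:
arm_command --motion '[[[0.03,0,-0.1],[0,0,0],0],[[0.05,0.2,-0.15],[0,0,0],0],[[0.05,0.4,-0.15],[0,0,0],0],[[0.05,0.6,-0.15],[0,0,0],0],[[0.05,0.75,-0.15],[0,0,0],0]]'

```text
time_s: 46.35
ee_pos: [0.4986, -0.1245, 0.1073]
orientation: [-0.694, 0.138, -0.136, 0.694]
wrist_force: [-0.2, -0.3, -3.3]
finger_gap: 0.638
```

```bash
python3 go.py .4995 -.125 .0832
```

```text
t 46.35 tcp [ 0.4986 -0.1245  0.1073] az 67.65 tilt [-0.002  0.001 -1.   ] q [-0.24  0.29 -0.27  1.01  0.    0.15] gap 0.638 F [-0.2 -0.3 -3.3]
[0.4995, -0.125, 0.0832] -> [ 0.011  0.241 -0.001]
```

Emit:
arm_command --motion '[[[0.01,0.1,0],[0,0,0],0],[[0.01,0.17,0],[0,0,0],0],[[0.01,0.22,0],[0,0,0],0],[[0.01,0.23,0],[0,0,0],0],[[0.01,0.24,0],[0,0,0],0]]'

```text
time_s: 46.85
ee_pos: [0.5013, -0.1251, 0.0856]
orientation: [-0.694, 0.137, -0.137, 0.694]
wrist_force: [-0.7, 0.5, -3.9]
finger_gap: 0.639
```

Emit:
arm_command --motion '[[[0,0.005,0],[0,0,0],0],[[0,0.01,0],[0,0,0],0],[[0,0.02,0],[0,0,0],0],[[0,0.025,0],[0,0,0],0],[[0,0.025,0],[0,0,0],0]]'

```text
time_s: 47.35
ee_pos: [0.5012, -0.1252, 0.0832]
orientation: [-0.694, 0.137, -0.137, 0.694]
wrist_force: [-0.6, 1.0, 0.9]
finger_gap: 0.643
```

```bash
python3 go.py .4995 -.125 .0832
```

```text
t 47.35 tcp [ 0.5012 -0.1252  0.0832] az 67.65 tilt [ 0.001 -0.    -1.   ] q [-0.24  0.32 -0.3   0.95  0.    0.15] gap 0.643 F [-0.6  1.   0.9]
[0.4995, -0.125, 0.0832] -> [-0.016 -0.    -0.005]
```

Emit:
arm_command --motion '[[[0,0,0],[0,0,0],0.7],[[0,0,0],[0,0,0],0.8],[[0,0,0],[0,0,0],1],[[0,0,0],[0,0,0],1],[[0,0,0],[0,0,0],1]]'

```text
time_s: 47.85
ee_pos: [0.501, -0.1251, 0.0828]
orientation: [-0.694, 0.137, -0.137, 0.694]
wrist_force: [-0.9, 0.1, -1.0]
finger_gap: 0.999
```

Emit:
arm_command --motion '[[[0,-0.1,0],[0,0,0],1],[[0,-0.3,0],[0,0,0],1],[[0,-0.5,0],[0,0,0],1],[[0,-0.75,0],[0,0,0],1],[[0,-1,0],[0,0,0],1]]'

```text
time_s: 48.35
ee_pos: [0.5008, -0.1251, 0.1844]
orientation: [-0.694, 0.137, -0.137, 0.694]
wrist_force: [1.6, -0.2, -0.1]
finger_gap: 1.003
```

Emit:
arm_command --motion '[[[0,-0.3,0],[0,0,0],1],[[-0.1,-0.35,0.2],[0,0,0],1],[[-0.2,-0.35,0.4],[0,0,0],1],[[-0.35,-0.35,0.6],[0,0,0],1],[[-0.5,-0.35,0.8],[0,0,0],1]]'

```text
time_s: 48.85
ee_pos: [0.485, -0.0314, 0.2187]
orientation: [-0.694, 0.137, -0.137, 0.694]
wrist_force: [1.1, -0.7, -0.7]
finger_gap: 1.001
```

Emit:
arm_command --motion '[[[-0.12,0,0.2],[0,0,0],1],[[-0.24,0,0.4],[0,0,0],1],[[-0.36,0,0.6],[0,0,0],1],[[-0.48,0,0.8],[0,0,0],1],[[-0.6,0,1],[0,0,0],1]]'

```text
time_s: 49.35
ee_pos: [0.4674, 0.0841, 0.2187]
orientation: [-0.694, 0.137, -0.137, 0.694]
wrist_force: [0.2, -0.2, -1.3]
finger_gap: 0.999
```

Emit:
arm_command --motion '[[[-0.12,0,0.2],[0,0,0],1],[[-0.24,0,0.4],[0,0,0],1],[[-0.36,0,0.6],[0,0,0],1],[[-0.48,0,0.8],[0,0,0],1],[[-0.6,0,0.9],[0,0,0],1]]'

```text
time_s: 49.85
ee_pos: [0.4464, 0.1907, 0.2185]
orientation: [-0.693, 0.137, -0.137, 0.694]
wrist_force: [0.2, 0.6, -0.7]
finger_gap: 0.998
```

Emit:
arm_command --motion '[[[-0.12,0,0.2],[0,0,0],1],[[-0.24,0,0.4],[0,0,0],1],[[-0.36,0,0.6],[0,0,0],1],[[-0.48,0,0.8],[0,0,0],1],[[-0.55,0,0.85],[0,0,0],1]]'

```text
time_s: 50.35
ee_pos: [0.4277, 0.2905, 0.2184]
orientation: [-0.693, 0.136, -0.137, 0.694]
wrist_force: [0.3, -0.2, 0.5]
finger_gap: 0.996
```

```bash
python3 go.py .4245 .2937 .117
```

```text
t 50.35 tcp [0.4277 0.2905 0.2184] az 67.74 tilt [ 0.001  0.001 -1.   ] q [ 0.6   0.23 -0.06  1.28  0.    0.98] gap 0.996 F [ 0.3 -0.2  0.5]
[0.4245, 0.2937, 0.117] -> [-0.042  1.014  0.016]
```

Emit:
arm_command --motion '[[[-0.04,0.1,0.02],[0,0,0],1],[[-0.04,0.3,0.02],[0,0,0],1],[[-0.04,0.5,0.02],[0,0,0],1],[[-0.04,0.75,0.02],[0,0,0],1],[[-0.04,1,0.02],[0,0,0],1]]'

```text
time_s: 50.85
ee_pos: [0.4246, 0.2911, 0.1168]
orientation: [0.694, -0.137, 0.137, -0.694]
wrist_force: [-0.4, -0.3, 1.0]
finger_gap: 0.999
```

Emit:
arm_command --motion '[[[0,0,0],[0,0,0],1],[[0,0,0],[0,0,0],0.6],[[0,0,0],[0,0,0],0.4],[[0,0,0],[0,0,0],0.2],[[0,0,0],[0,0,0],0]]' --newtons 60

```text
time_s: 51.35
ee_pos: [0.4256, 0.2927, 0.119]
orientation: [-0.693, 0.136, -0.138, 0.694]
wrist_force: [0.3, 0.9, 4.4]
finger_gap: 0.36
```

Emit:
arm_command --motion '[[[0,0,0],[0,0,0],0],[[0,0,0],[0,0,0],0],[[0,0,0],[0,0,0],0],[[0,0,0],[0,0,0],0],[[0,0,0],[0,0,0],0]]'

```text
time_s: 51.85
ee_pos: [0.4256, 0.2927, 0.119]
orientation: [-0.693, 0.136, -0.138, 0.694]
wrist_force: [0.5, 1.0, 6.3]
finger_gap: 0.357
```

Emit:
arm_command --motion '[[[0,-0.1,0],[0,0,0],0],[[0,-0.3,0],[0,0,0],0],[[0,-0.5,0],[0,0,0],0],[[0,-0.75,0],[0,0,0],0],[[0,-0.9,0],[0,0,0],0]]'

```text
time_s: 52.35
ee_pos: [0.4249, 0.2921, 0.2098]
orientation: [-0.694, 0.137, -0.137, 0.694]
wrist_force: [-0.0, 0.5, -4.2]
finger_gap: 0.361
```

```bash
python3 go.py .453 -.0178 .2
```

```text
t 52.35 tcp [0.4249 0.2921 0.2098] az 67.66 tilt [ 0.001  0.    -1.   ] q [ 0.6   0.23 -0.08  1.26  0.    0.99] gap 0.361 F [-0.   0.5 -4.2]
[0.453, -0.0178, 0.2] -> [ 1.438  0.097 -2.76 ]
```

Emit:
arm_command --motion '[[[0.05,0,-0.1],[0,0,0],0],[[0.15,0,-0.3],[0,0,0],0],[[0.26,0,-0.5],[0,0,0],0],[[0.39,0,-0.75],[0,0,0],0],[[0.52,0,-1],[0,0,0],0]]'

```text
time_s: 52.85
ee_pos: [0.4341, 0.1781, 0.2069]
orientation: [0.694, -0.137, 0.136, -0.693]
wrist_force: [0.1, 0.6, -5.0]
finger_gap: 0.357
```

Emit:
arm_command --motion '[[[0.1,0,-0.2],[0,0,0],0],[[0.2,0,-0.4],[0,0,0],0],[[0.31,0,-0.6],[0,0,0],0],[[0.42,0,-0.8],[0,0,0],0],[[0.52,0,-1],[0,0,0],0]]'

```text
time_s: 53.35
ee_pos: [0.444, 0.066, 0.2069]
orientation: [0.694, -0.138, 0.136, -0.693]
wrist_force: [-0.2, -0.2, -4.1]
finger_gap: 0.359
```

Emit:
arm_command --motion '[[[0.1,0,-0.2],[0,0,0],0],[[0.2,0,-0.4],[0,0,0],0],[[0.3,0,-0.6],[0,0,0],0],[[0.37,0,-0.72],[0,0,0],0],[[0.4,0,-0.76],[0,0,0],0]]'

```text
time_s: 53.85
ee_pos: [0.4522, -0.0195, 0.207]
orientation: [0.694, -0.138, 0.137, -0.693]
wrist_force: [0.7, 0.5, -4.6]
finger_gap: 0.361
```

Emit:
arm_command --motion '[[[0,0.1,0],[0,0,0],0],[[0,0.3,0],[0,0,0],0],[[0,0.5,0],[0,0,0],0],[[0,0.65,0],[0,0,0],0],[[0,0.7,0],[0,0,0],0]]'

```text
time_s: 54.35
ee_pos: [0.4514, -0.0172, 0.1356]
orientation: [0.694, -0.138, 0.135, -0.694]
wrist_force: [-0.8, 0.4, -4.5]
finger_gap: 0.359
```

```bash
python3 go.py .453 -.0178 .117
```

```text
t 54.35 tcp [ 0.4514 -0.0172  0.1356] az 67.71 tilt [-0.004  0.    -1.   ] q [-0.04  0.17 -0.35  1.05  0.    0.35] gap 0.359 F [-0.8  0.4 -4.5]
[0.453, -0.0178, 0.117] -> [0.018 0.186 0.   ]
```

Emit:
arm_command --motion '[[[0,0.08,0],[0,0,0],0],[[0,0.14,0],[0,0,0],0],[[0,0.17,0],[0,0,0],0],[[0,0.18,0],[0,0,0],0],[[0,0.19,0],[0,0,0],0]]'

```text
time_s: 54.85
ee_pos: [0.4534, -0.0179, 0.119]
orientation: [-0.694, 0.137, -0.137, 0.694]
wrist_force: [0.9, -0.6, -5.1]
finger_gap: 0.359
```

Emit:
arm_command --motion '[[[0,0.005,0],[0,0,0],0],[[0,0.01,0],[0,0,0],0],[[0,0.015,0],[0,0,0],0],[[0,0.02,0],[0,0,0],0],[[0,0.02,0],[0,0,0],0]]'

```text
time_s: 55.35
ee_pos: [0.4533, -0.0179, 0.117]
orientation: [-0.694, 0.137, -0.137, 0.694]
wrist_force: [-0.3, -0.4, -2.5]
finger_gap: 0.358
```

```bash
python3 go.py .453 -.0178 .117
```

```text
t 55.35 tcp [ 0.4533 -0.0179  0.117 ] az 67.66 tilt [ 0.  0. -1.] q [-0.04  0.19 -0.39  0.99  0.    0.35] gap 0.358 F [-0.3 -0.4 -2.5]
[0.453, -0.0178, 0.117] -> [-0.003  0.    -0.   ]
```

Emit:
arm_command --motion '[[[0,0.005,0],[0,0,0],0],[[0,0.005,0],[0,0,0],0.45],[[0,0.005,0],[0,0,0],0.7],[[0,0.005,0],[0,0,0],1],[[0,0.005,0],[0,0,0],1]]'

```text
time_s: 55.85
ee_pos: [0.4532, -0.0179, 0.1163]
orientation: [-0.694, 0.137, -0.137, 0.694]
wrist_force: [0.2, -0.4, 0.1]
finger_gap: 0.931
```

Emit:
arm_command --motion '[[[0,0,0],[0,0,0],1],[[0,-0.15,0],[0,0,0],1],[[0,-0.4,0],[0,0,0],1],[[0,-0.7,0],[0,0,0],1],[[0,-0.95,0],[0,0,0],1]]'

```text
time_s: 56.35
ee_pos: [0.4532, -0.0179, 0.2127]
orientation: [-0.694, 0.137, -0.137, 0.694]
wrist_force: [0.9, 0.4, 0.2]
finger_gap: 0.996
```

Emit:
arm_command --motion '[[[0,0,0.2],[0,0,0],1],[[0,0,0.4],[0,0,0],1],[[0,0,0.6],[0,0,0],1],[[0.05,0,0.8],[0,0,0],1],[[0.1,0,1],[0,0,0],1]]'

```text
time_s: 56.85
ee_pos: [0.5007, 0.0716, 0.2114]
orientation: [-0.694, 0.137, -0.137, 0.694]
wrist_force: [-0.4, -0.4, -0.3]
finger_gap: 1.0
```

Emit:
arm_command --motion '[[[0,0,0.2],[0,0,0],1],[[0,0,0.4],[0,0,0],1],[[0,0,0.6],[0,0,0],1],[[0.05,0,0.8],[0,0,0],1],[[0.1,0,1],[0,0,0],1]]'

```text
time_s: 57.35
ee_pos: [0.548, 0.1603, 0.2112]
orientation: [-0.694, 0.137, -0.137, 0.694]
wrist_force: [0.0, -0.5, 0.5]
finger_gap: 0.999
```

Emit:
arm_command --motion '[[[0,0,0.2],[0,0,0],1],[[0,0,0.4],[0,0,0],1],[[0,0,0.6],[0,0,0],1],[[0.05,0,0.8],[0,0,0],1],[[0.1,0,1],[0,0,0],1]]'

```text
time_s: 57.85
ee_pos: [0.5952, 0.249, 0.2112]
orientation: [0.694, -0.137, 0.137, -0.694]
wrist_force: [0.2, 0.0, -0.6]
finger_gap: 0.998
```

Emit:
arm_command --motion '[[[0,0,0.25],[0,0,0],1],[[0,0,0.5],[0,0,0],1],[[0,0,0.75],[0,0,0],1],[[0,0,0.89],[0,0,0],1],[[0,0,0.89],[0,0,0],1]]'

```text
time_s: 58.35
ee_pos: [0.629, 0.3321, 0.2101]
orientation: [0.694, -0.137, 0.136, -0.694]
wrist_force: [-0.4, 0.2, 0.3]
finger_gap: 0.998
```

```bash
python3 go.py .63 .3302 .102; python3 - <<'E'
from station import env
from h import *
im=env.read_camera("top")["img"]
cv2.imwrite("pics/m8.png",cv2.resize(im[140:260,255:445],None,fx=4,fy=4,interpolation=cv2.INTER_CUBIC))
E
```

```text
t 58.35 tcp [0.629  0.3321 0.2101] az 67.75 tilt [-0.001 -0.    -1.   ] q [0.49 0.58 0.48 1.47 0.   0.87] gap 0.998 F [-0.4  0.2  0.3]
[0.63, 0.3302, 0.102] -> [ 0.018  1.081 -0.014]
```

View pics/m8.png

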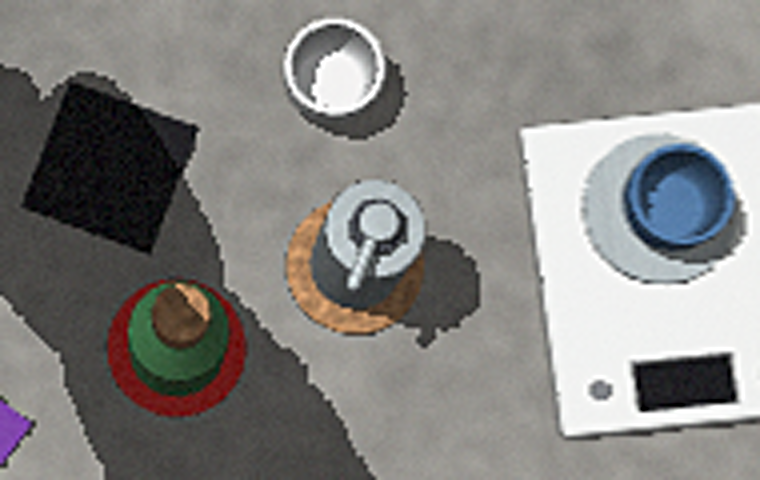

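The dispenser and bottle are back, upright and within their coasters (crop (375,230) on cork, (180,325) on red). The bowl is on the plate at (680,195), and the white bowl is unmoved at (335,68). Mill last.

Emit:
arm_command --motion '[[[0,0.2,0],[0,0,0],1],[[0,0.4,0],[0,0,0],1],[[0,0.6,0],[0,0,0],1],[[0,0.8,0],[0,0,0],1],[[0,0.95,0],[0,0,0],1]]'

```text
time_s: 58.9
ee_pos: [0.6281, 0.3291, 0.1153]
orientation: [0.694, -0.138, 0.137, -0.693]
wrist_force: [-0.4, 0.0, -0.5]
finger_gap: 0.999
```

Emit:
arm_command --motion '[[[0,0.1,0],[0,0,0],1],[[0,0.1,0],[0,0,0],1],[[0,0.1,0],[0,0,0],0.6],[[0,0.1,0],[0,0,0],0.4],[[0,0.1,0],[0,0,0],0]]' --newtons 50

```text
time_s: 59.4
ee_pos: [0.6292, 0.3307, 0.1074]
orientation: [-0.693, 0.137, -0.137, 0.694]
wrist_force: [-3.6, -3.7, 38.5]
finger_gap: 0.517
```

Emit:
arm_command --motion '[[[0,0,0],[0,0,0],0],[[0,0,0],[0,0,0],0],[[0,0,0],[0,0,0],0],[[0,0,0],[0,0,0],0],[[0,0,0],[0,0,0],0]]'

```text
time_s: 59.9
ee_pos: [0.6294, 0.3307, 0.1076]
orientation: [-0.693, 0.136, -0.138, 0.694]
wrist_force: [-0.1, -0.9, 6.7]
finger_gap: 0.511
```

Emit:
arm_command --motion '[[[0,-0.1,0],[0,0,0],0],[[0,-0.3,0],[0,0,0],0],[[0,-0.5,0],[0,0,0],0],[[0,-0.75,0],[0,0,0],0],[[0,-0.9,0],[0,0,0],0]]'

```text
time_s: 60.4
ee_pos: [0.629, 0.3307, 0.1986]
orientation: [-0.693, 0.137, -0.137, 0.694]
wrist_force: [1.3, 0.0, -1.8]
finger_gap: 0.515
```

```bash
python3 go.py .566 .02 .19
```

```text
t 60.4 tcp [0.629  0.3307 0.1986] az 67.67 tilt [ 0.001  0.001 -1.   ] q [0.48 0.58 0.44 1.43 0.   0.87] gap 0.515 F [ 1.3  0.  -1.8]
[0.566, 0.02, 0.19] -> [ 0.598  0.083 -3.114]
```

Emit:
arm_command --motion '[[[0.02,0,-0.1],[0,0,0],0],[[0.06,0,-0.3],[0,0,0],0],[[0.1,0,-0.5],[0,0,0],0],[[0.15,0,-0.75],[0,0,0],0],[[0.2,0,-1],[0,0,0],0]]'

```text
time_s: 60.9
ee_pos: [0.6081, 0.2288, 0.195]
orientation: [0.694, -0.138, 0.136, -0.693]
wrist_force: [-0.4, 0.7, -2.2]
finger_gap: 0.517
```

Emit:
arm_command --motion '[[[0.04,0,-0.2],[0,0,0],0],[[0.08,0,-0.4],[0,0,0],0],[[0.12,0,-0.6],[0,0,0],0],[[0.16,0,-0.8],[0,0,0],0],[[0.2,0,-1],[0,0,0],0]]'

```text
time_s: 61.4
ee_pos: [0.5893, 0.1288, 0.1961]
orientation: [0.694, -0.137, 0.137, -0.694]
wrist_force: [0.1, -0.4, -2.3]
finger_gap: 0.517
```

Emit:
arm_command --motion '[[[0.04,0,-0.25],[0,0,0],0],[[0.08,0,-0.5],[0,0,0],0],[[0.12,0,-0.75],[0,0,0],0],[[0.16,0,-0.9],[0,0,0],0],[[0.2,0,-1],[0,0,0],0]]'

```text
time_s: 61.9
ee_pos: [0.57, 0.0288, 0.1964]
orientation: [-0.694, 0.137, -0.137, 0.694]
wrist_force: [-0.4, -0.1, -2.7]
finger_gap: 0.514
```

Emit:
arm_command --motion '[[[0,0,-0.08],[0,0,0],0],[[0,0,-0.11],[0,0,0],0],[[0,0.2,-0.11],[0,0,0],0],[[0,0.4,-0.11],[0,0,0],0],[[0,0.55,-0.11],[0,0,0],0]]'

```text
time_s: 62.4
ee_pos: [0.5658, 0.0207, 0.1401]
orientation: [-0.694, 0.137, -0.136, 0.694]
wrist_force: [0.5, 0.2, -2.1]
finger_gap: 0.509
```

Emit:
arm_command --motion '[[[0,0.1,0],[0,0,0],0],[[0,0.15,0],[0,0,0],0],[[0,0.2,0],[0,0,0],0],[[0,0.2,0],[0,0,0],0],[[0,0.2,0],[0,0,0],0]]'

```text
time_s: 62.9
ee_pos: [0.5664, 0.0201, 0.1218]
orientation: [-0.694, 0.137, -0.137, 0.694]
wrist_force: [-0.5, -0.4, -2.1]
finger_gap: 0.514
```

```bash
python3 go.py .566 .02 .1056
```

```text
t 62.9 tcp [0.5664 0.0201 0.1218] az 67.66 tilt [ 0.001  0.    -1.   ] q [ 0.04  0.36 -0.12  1.09  0.    0.43] gap 0.514 F [-0.5 -0.4 -2.1]
[0.566, 0.02, 0.1056] -> [-0.003  0.162 -0.003]
```

Emit:
arm_command --motion '[[[0,0.06,0],[0,0,0],0],[[0,0.11,0],[0,0,0],0],[[0,0.14,0],[0,0,0],0],[[0,0.15,0],[0,0,0],0],[[0,0.16,0],[0,0,0],0]]'

```text
time_s: 63.4
ee_pos: [0.5661, 0.0199, 0.1056]
orientation: [0.694, -0.137, 0.137, -0.694]
wrist_force: [-3.4, -0.2, 8.8]
finger_gap: 0.514
```

Emit:
arm_command --motion '[[[0,0.005,0],[0,0,0],0],[[0,0.01,0],[0,0,0],0],[[0,0.01,0],[0,0,0],0],[[0,0.01,0],[0,0,0],0],[[0,0.01,0],[0,0,0],0]]'

```text
time_s: 63.9
ee_pos: [0.5662, 0.0199, 0.1056]
orientation: [-0.694, 0.137, -0.137, 0.694]
wrist_force: [-3.7, -0.9, 8.3]
finger_gap: 0.515
```

```bash
python3 go.py .566 .02 .1056
```

```text
t 63.9 tcp [0.5662 0.0199 0.1056] az 67.65 tilt [ 0.001 -0.    -1.   ] q [ 0.04  0.38 -0.15  1.05 -0.    0.43] gap 0.515 F [-3.7 -0.9  8.3]
[0.566, 0.02, 0.1056] -> [-0.002 -0.     0.   ]
```

Emit:
arm_command --motion '[[[0,0,0],[0,0,0],0.6],[[0,0,0],[0,0,0],0.7],[[0,0,0],[0,0,0],1],[[0,0,0],[0,0,0],1],[[0,0,0],[0,0,0],1]]'

```text
time_s: 64.4
ee_pos: [0.566, 0.0201, 0.1042]
orientation: [-0.694, 0.137, -0.137, 0.694]
wrist_force: [0.1, -0.5, -0.1]
finger_gap: 0.998
```

Emit:
arm_command --motion '[[[0,-0.1,0],[0,0,0],1],[[0,-0.3,0],[0,0,0],1],[[0,-0.5,0],[0,0,0],1],[[0,-0.75,0],[0,0,0],1],[[0,-1,0],[0,0,0],1]]'

```text
time_s: 64.9
ee_pos: [0.5659, 0.02, 0.2059]
orientation: [-0.694, 0.137, -0.137, 0.694]
wrist_force: [0.5, 0.2, 0.9]
finger_gap: 0.998
```

Emit:
arm_command --motion '[[[0,-0.3,0],[0,0,0],1],[[0,-0.4,0.2],[0,0,0],1],[[0,-0.4,0.4],[0,0,0],1],[[-0.1,-0.4,0.6],[0,0,0],1],[[-0.2,-0.4,0.8],[0,0,0],1]]'

```text
time_s: 65.4
ee_pos: [0.5781, 0.1023, 0.2451]
orientation: [-0.694, 0.137, -0.137, 0.694]
wrist_force: [0.7, 0.3, -0.3]
finger_gap: 1.001
```

Emit:
arm_command --motion '[[[-0.1,0,0.2],[0,0,0],1],[[-0.2,0,0.4],[0,0,0],1],[[-0.3,0,0.6],[0,0,0],1],[[-0.4,0,0.8],[0,0,0],1],[[-0.5,0,1],[0,0,0],1]]'

```text
time_s: 65.9
ee_pos: [0.5696, 0.2141, 0.2451]
orientation: [-0.694, 0.137, -0.137, 0.694]
wrist_force: [-0.1, -0.3, 0.8]
finger_gap: 0.999
```

Emit:
arm_command --motion '[[[-0.1,0,0.2],[0,0,0],1],[[-0.2,0,0.4],[0,0,0],1],[[-0.3,0,0.6],[0,0,0],1],[[-0.4,0,0.8],[0,0,0],1],[[-0.5,0,1],[0,0,0],1]]'

```text
time_s: 66.4
ee_pos: [0.5613, 0.3255, 0.2451]
orientation: [-0.694, 0.137, -0.137, 0.694]
wrist_force: [0.5, -0.7, -0.9]
finger_gap: 0.998
```

Emit:
arm_command --motion '[[[0,0,0],[0,0,0],1],[[0,0,0],[0,0,0],1],[[0,0,0],[0,0,0],1],[[0,0,0],[0,0,0],1],[[0,0,0],[0,0,0],1]]'

```text
time_s: 66.9
ee_pos: [0.5617, 0.3239, 0.2446]
orientation: [-0.694, 0.137, -0.137, 0.694]
wrist_force: [0.6, 0.4, 0.6]
finger_gap: 1.001
```

```bash
python3 go.py; python3 - <<'E'
from station import env
from h import *
a=env.read_camera("top")["img"];c=env.read_camera("side")["img"]
cv2.imwrite("pics/m9.png",np.hstack([cv2.resize(a[140:260,255:445],None,fx=2.4,fy=2.4,interpolation=cv2.INTER_CUBIC),cv2.resize(c[100:244,200:370],None,fx=2,fy=2,interpolation=cv2.INTER_CUBIC)]))
E
```

```text
t 66.9 tcp [0.5617 0.3239 0.2446] az 67.6 tilt [ 0.  0. -1.] q [0.52 0.46 0.34 1.46 0.   0.91] gap 1.001 F [0.6 0.4 0.6]
```

View pics/m9.png

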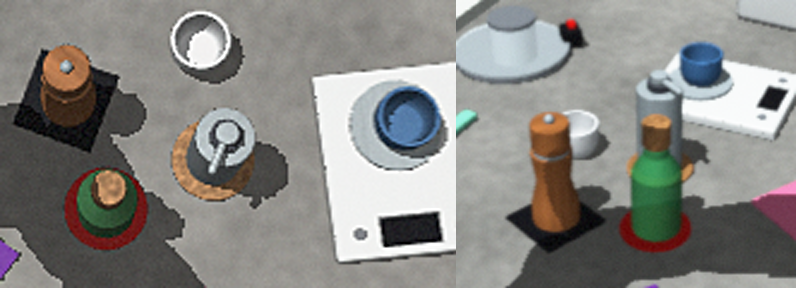

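All three stand upright inside their own coasters, the blue bowl is on the plate, and the white bowl is in place. Handing in.

```bash
python3 -c "
from station import env
print(env.hand_in())"
```

```text
the job is handed in; nothing more can be done
None
```

The job is done and handed in at about 67 s of the 141 s allowed. I moved the mill, bottle and dispenser upright onto the mat, and then set the blue bowl on the scale plate. After that I put the dispenser back on cork, the bottle on red and the mill on black.

**Last checks:**
- **Three tall things:** the last top and side pictures show all three upright within their own coasters.
- **Blue bowl:** my reading of its rim put it about 2 mm or less from the plate's centre. The automatic colour outline, which includes part of the bowl's side, read about 3.5 mm off in x.
- **White bowl:** it was not touched and looks unmoved in the pictures.
- **Robot:** the gripper was open and clear of everything.

**Disagreements and forces:**
- **Side camera:** it disagreed with the top view by 1 to 5 px, or up to about 9 mm for the mill's ball at first. I relied on the top view, and all four things gripped at the expected widths.
- **Wrist force:** the highest reading was 38.5 N, a brief upward force as the fingers closed on the mill on the mat. Set-downs read about 11 N or less.

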